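Pack out the gap in a measuring fixture with spacers and hold the jaw shut on them

TASK

The part fixture for the measuring machine has to be packed out: from the tray, stand sound steel spacers one after another in the gap between the blue stop and the sprung jaw, square and centred across the rail, flat faces towards stop and jaw, until there are enough for the jaw to close on them before it runs out of travel. Then push the jaw home by its orange handle so that it presses the stack firmly against the stop, and finish while still holding it closed, because it springs open when let go. Use only sound spacers: leave the thin one, the one with the missing corner and everything else where they are, and any sound spacer that is not needed stays in the tray.

Things in the scene. Friction and masses are not known exactly. Their poses are not given: they have to be found in the camera images.
- fixture: low fixture, fixed to the table: foot plate 215 x 90 x 8 mm with an aluminium rail 24 mm wide on it, rail top 24 mm above the table; origin at table height under the rail's centre line, right under the front face of the open jaw; x runs along the rail from the jaw to the stop, y across it, z up. Spacers stand on the rail and overhang it on both sides by 10 mm
- stop_face (a point): centre of the flat face of the blue stop that looks at the jaw, 12 mm above the rail top; the stop is 34 mm wide, 24 mm high, 20 mm long, fixed on the rail, in another place each time; its axes are those of the fixture. The open gap is this point's x in the fixture's frame, 50 to 82 mm
- jaw (a joint): travel of the sprung aluminium jaw along the fixture's x towards the stop (m): 0 open, at most 0.028, where it meets its end stop; a spring pushes it open with 2 N at 0 and 5 N at full travel. Jaw face 34 mm wide, 24 mm high above the rail
- jaw_grip (a point): on the jaw's orange handle, an upright post 14 mm (along the rail) x 26 mm (across) reaching 90 mm above the table; this point is on its centre line 72 mm above the table and 52 mm behind the jaw face; behind the jaw face and under the handle the carriage is 36 mm high above the table; its axes are those of the fixture; it moves with the jaw
- tray: blue tray fixed to the table, 160 (x) x 215 (y) x 14 mm high, floor and walls 4 mm thick; origin at the centre of its underside; holds the batch
- s1_mid (a point): sound steel spacer: block 20 thick (its x) x 44 wide (its y) x 26 mm high, with a 12 x 12 mm square brass grip post on its centre reaching 56 mm above the underside; 0.2 kg give or take; the point is on the centre line, half-way up (28 mm above the underside); stands upright; the same after a half turn
- s2_mid (a point): sound steel spacer: block 20 thick (its x) x 44 wide (its y) x 26 mm high, with a 12 x 12 mm square brass grip post on its centre reaching 56 mm above the underside; 0.2 kg give or take; the point is on the centre line, half-way up (28 mm above the underside); stands upright; the same after a half turn
- s3_mid (a point): sound steel spacer: block 20 thick (its x) x 44 wide (its y) x 26 mm high, with a 12 x 12 mm square brass grip post on its centre reaching 56 mm above the underside; 0.2 kg give or take; the point is on the centre line, half-way up (28 mm above the underside); stands upright; the same after a half turn
- thin_mid (a point): faulty spacer, only 10 mm thick instead of 20, otherwise like the sound ones: leave it in place; the point is 28 mm above its underside
- chip_mid (a point): faulty spacer with a missing corner (11 x 18 mm, full height), otherwise like the sound ones: leave it in place; the point is 28 mm above its underside
- spigot: small brass turned part in the tray, 24 mm across, 22 mm high; origin at its underside: leave it
- tube: upright perforated aluminium tube, 60 mm across, 130 mm high; origin at its underside: leave it
- bracket: aluminium angle bracket, 50 x 40 x 56 mm high; origin at its underside: leave it
- mouse: black computer mouse, 105 x 60 x 22 mm; origin at its underside: leave it
- driver: screwdriver lying on the table; leave it
- oil: small white bottle, 44 mm across, 100 mm high; origin at its underside: leave it
There are look-alikes about, which are no part of the job. What is shaped like the part that bears s2_mid but green or purple is not meant.

How it is judged:
By the outcome, as a careful person would: the job done as asked, in the order asked, and still so for the second after the job is handed in, while the arm keeps its last pose, push and grip.
It also fails if it takes over 72 s, if anything falls off the work surface, if the arm or the gripper's body presses on something with over 40 N, if the wrist force passes 120 N, or if a joint passes its speed limit or range.

ROBOT

A 6-joint arm with a two-finger parallel gripper is mounted at the origin on the work surface. World frame = base frame: x ahead of the robot, y to its left, z up, the work surface at z = 0. Lengths are in m, angles in degrees, forces in N, time in s.
With the tool pointing down it reaches from about 0.25 to 0.725 m from the base axis. Payload 9.7 kg.
Tool frame: the origin (TCP) lies between the finger pads; the fingertips stand 11 mm ahead of it and the grasp point (between the pads) lies 8 mm behind it; z points along the fingers, x is the direction in which the jaws open and shut, and the axes are right-handed (so a half turn about z gives the same grasp; the last joint's range is limited). The gripper opens to 85 mm and grips with 20 to 120 N. Pads are 22 mm wide; open, the fingers measure 114 mm over their backs; the gripper's body (76 mm by 85 mm) begins 54 mm behind the grasp point. The pads swing forward as they close: fully open they stand 13 mm farther back than shut.
Start: joints at [-64.515, 4.979, 10.078, 95.1, 0, 90], TCP at [0.237, -0.496, 0.242] pointing down, gripper open.
Joint ranges: [-179.16, 179.16], [-48.56, 103.87], [-65.8, 70.77], [-126.05, 130.52], [-82.76, 87.17], [-180, 180]. Speed limits (degrees/s): [127.2, 127.2, 147.25, 180, 180, 180].

INTERFACE

Orientations are given as [roll, pitch, yaw] about the fixed x, y, z axes, in that order (R = Rz(yaw) Ry(pitch) Rx(roll)).
In Python, from workcell import get_obs, camera, job_done, spotter gives the robot as it stands.
- The arm moves only by the tool play_rows, never from a script. Its argument "rows" is a list of rows, each a list of 3 entries, a list of its own where there are three numbers: the closure, from 0 (fully open) to 1 (shut), then the shift along the tool's x, y, z in cm, then the turn, a rotation vector about the tool's x, y, z in degrees. In form: [[claw, [x, y, z], [wx, wy, wz]], ...]. A call has 1 to 12 rows; each row shifts and turns the pose as measured when the row begins, along the tool's axes as they then stand; what a row does not reach is not made up. A row lasts 1/10 s, in which the tool goes at most 50 mm and 8.59 degrees, less where a joint would pass 70% of its speed; a pose out of reach is approached as far as the arm can. A call is refused whole if a number of a shift passes 5 or a number of a turn 8.59, either way. A call with a gripper value outside its range is refused whole. The fingers move at their own pace and stop on an object; "newtons" is the grip in N (left out, the last holds). Time passes only in rows, so rows that do not move let the fingers close. It gives the time, the measured TCP pose, the force and the opening at its end, in the units of the state.
- get_obs(): the state, without advancing time (a new reading comes with each control period).
- camera(name): name is "scene" or "top" or "wrist"; returns a dict with "img" (400x640x3 uint8, red, green, blue), "intrinsics" (3x3 intrinsics, pixels), "k1" (the pictures are not rectified: a ray, as slopes to the right and down, at radius r is drawn at 1 + k1 r^2 times it, then the intrinsics apply), "xyz" and "orientation" of the camera in the world. Camera axes: x right, y down, z forward; pixel columns grow to the right and rows downward; lengths in m; the calibration is good to about 2 mm. A picture is of the moment at which its call begins. There is no depth.
- job_done(): hands the job in, once; it reports no verdict.
Trained networks look in a picture, given as the dict that the camera call returned (one of the last four; its "shot" number tells which), for a name from the list of things; names that differ only in an ending like _2 or _b are one class to them, and where a whole thing is asked for, a point or a joint stands for the part that bears it (a point fixed in the world has none). Each returns a list of dicts, best first, with "confidence" (0 to 1); they miss things now and then, are a little off and sometimes report something else, mostly with a low value. They report only what shows in the picture. A call takes as long as a camera call. They do not tell look-alikes from the thing itself.
- spotter.spot_in(picture, thing): "point" ([x, y, z] in m, in world coordinates, good to about 4 mm: the middle of the surface that is visible of it).
- spotter.trace(picture, thing): "pixels" (400x640 bool, what is visible of it).
The state is a dict: "time": time; "q": joint angles; "qd": joint speeds; "joint_efforts": joint torques, N m; "ee_pos": TCP position; "tcp_rot": TCP orientation; "wrist_force": force on the tool from outside, world axes, zero at the start; "torque": the same for the moment, N m; "opening": finger opening in m.
Only numpy, scipy, OpenCV 4.12 (cv2) and the standard library are available. Lean on these libraries where they do the work, as an engineer would, in place of code of your own. Each camera call takes 0.05 s, during which the arm holds its last target.

## Working session

There is one attempt and no reset: what is moved stays moved. The work goes in short steps, Python scripts to look and compute and a tool call to move; the robot and the scene stay as the last step left them, time stands still between calls to the robot, and variables do not carry over. Pictures are saved under pics/ and viewed, and the job is handed in when it is done.

Besides the shell and the picture viewer there is one more tool, called after "Request:" as a command line: name --argument value ..., lists and objects as JSON in quotes. play_rows: Moves the arm, as the interface text tells. Its arguments: {"type":"object","properties":{"rows":{"type":"array","items":{"type":"array"}},"newtons":{"type":"number"}},"required":["rows"]}

```bash
ls; mkdir -p pics; cat > h.py <<'E'
import numpy as np, cv2
from workcell import get_obs, camera, job_done, spotter
from scipy.spatial.transform import Rotation as R
def save(c,n): cv2.imwrite('pics/'+n,c['img'][:,:,::-1])
E
python3 - <<'E'
from h import *
o=get_obs(); print(o)
for n in ['scene','top','wrist']:
    c=camera(n); save(c,n+'0.png'); print(n,c['intrinsics'],c['k1'],c['xyz'],c['orientation'],c['shot'])
E
```

```text
pics
{'time': 0.0, 'q': array([-6.45165574e+01,  5.01185435e+00,  1.00354952e+01,  9.50988827e+01,
        3.04209454e-05,  8.99988576e+01]), 'qd': array([-0.03664217, -0.06594945,  0.02344192, -0.06378721, -0.09217382,
       -0.03788425]), 'joint_efforts': array([ 1.25582017e-03, -5.20383167e+01,  4.64807475e+01,  1.61452655e-02,
        1.11858000e-05,  2.44199285e-06]), 'ee_pos': array([ 0.23655057, -0.49630731,  0.24158514]), 'tcp_rot': array([-1.79999968e+02,  7.52418493e-02, -6.45154150e+01]), 'wrist_force': array([-0.15457584,  0.19461069,  0.09186343]), 'torque': array([ 0.00190129, -0.00819645,  0.01817172]), 'opening': 0.08553526669851995}
scene [[424.83268783   0.         322.22689649]
 [  0.         424.83268783 198.40787863]
 [  0.           0.           1.        ]] -0.10762842486566944 [1.38815427 0.40752584 0.77454229] [-128.90731103    1.02557327  117.01991247] 1
top [[455.28551323   0.         312.81107348]
 [  0.         455.28551323 194.55097797]
 [  0.           0.           1.        ]] -0.071214517974857 [ 0.48428131 -0.01054388  1.43639955] [-174.84266148    0.94819754  -88.92807394] 2
wrist [[355.08702538   0.         317.29347978]
 [  0.         355.08702538 199.17027946]
 [  0.           0.           1.        ]] -0.03124478001602459 [ 0.29944928 -0.46713103  0.37302417] [ 1.64117930e+02 -3.58624077e-02 -6.45035393e+01] 3
```

View pics/scene0.png

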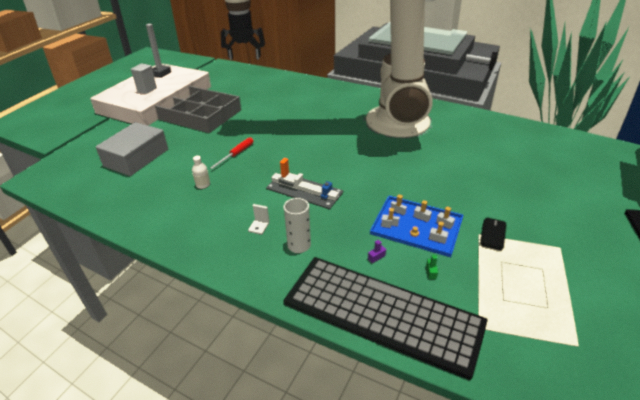

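View pics/top0.png

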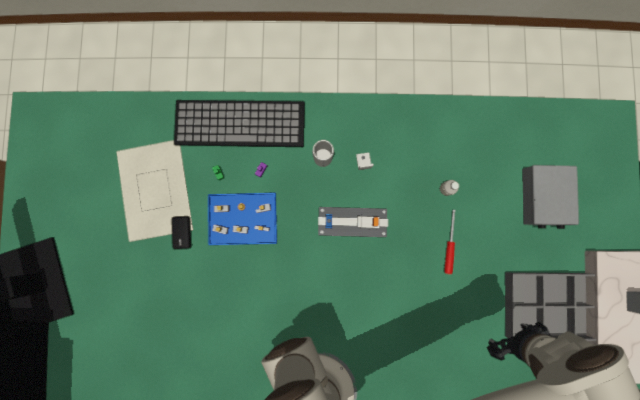

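View pics/wrist0.png

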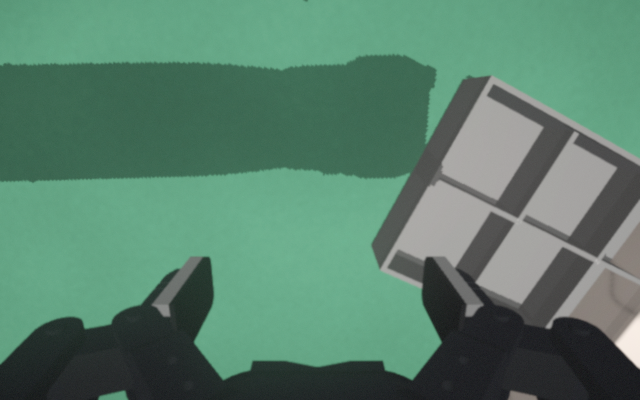

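```bash
cat >> h.py <<'E'
def ray(c,uv):
    K=c['intrinsics'];k1=c['k1']
    uv=np.atleast_2d(np.float64(uv))
    p=cv2.undistortPoints(uv.reshape(-1,1,2),K,np.array([k1,0,0,0.]),None,None,None).reshape(-1,2) if False else None
    d=np.c_[(uv[:,0]-K[0,2])/K[0,0],(uv[:,1]-K[1,2])/K[1,1]]
    s=d.copy()
    for _ in range(20): s=d/(1+k1*(s**2).sum(1,keepdims=True))
    return np.c_[s,np.ones(len(s))]@R.from_euler('xyz',c['orientation'],degrees=True).as_matrix().T
def onz(c,uv,z):
    r=ray(c,uv); return c['xyz']+r*((z-c['xyz'][2])/r[:,2])[:,None]
def proj(c,P):
    M=R.from_euler('xyz',c['orientation'],degrees=True).as_matrix()
    p=(np.atleast_2d(P)-c['xyz'])@M; s=p[:,:2]/p[:,2:]
    s=s*(1+c['k1']*(s**2).sum(1,keepdims=True)); K=c['intrinsics']
    return np.c_[s[:,0]*K[0,0]+K[0,2],s[:,1]*K[1,1]+K[1,2]]
E
python3 - <<'E'
from h import *
c=camera('top')
cv2.imwrite('pics/crop1.png',cv2.resize(c['img'][150:260,190:400,::-1],None,fx=3.8,fy=3.8,interpolation=cv2.INTER_CUBIC))
for n in ['s1_mid','thin_mid','chip_mid','stop_face','jaw','jaw_grip','fixture','tray','spigot']:
    try:
        for d in spotter.spot_in(c,n): print(n,np.round(d['point'],4),round(d['confidence'],2),np.round(proj(c,d['point'])[0]))
    except Exception as e: print(n,e)
E
```

```text
s1_mid [0.4995 0.2388 0.029 ] 0.39 [240. 229.]
stop_face [ 0.5303 -0.0319  0.0444] 0.46 [328. 221.]
stop_face [ 0.6332 -0.3913  0.0655] 0.16 [447. 188.]
jaw [ 0.5256 -0.1555  0.039 ] 0.53 [368. 223.]
jaw_grip [ 0.5294 -0.1559  0.0342] 0.59 [368. 222.]
fixture [ 0.531  -0.1122  0.0076] 0.82 [353. 221.]
fixture [ 0.6302 -0.3913  0.0682] 0.66 [447. 189.]
tray [0.5356 0.2375 0.0062] 0.81 [242. 218.]
tray [ 0.5294 -0.1106  0.0084] 0.57 [353. 222.]
```

View pics/crop1.png

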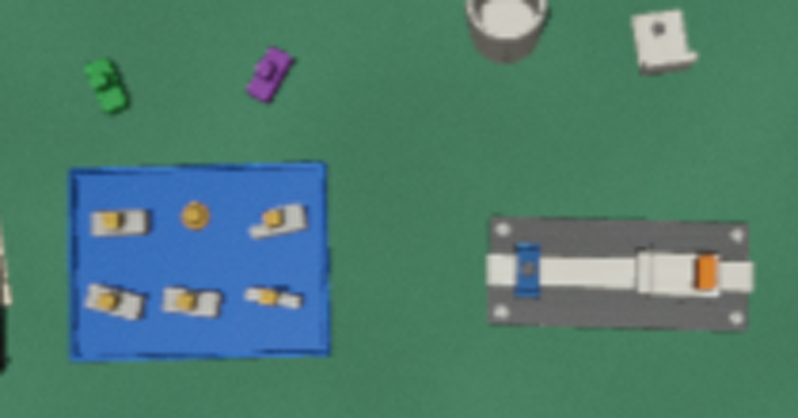

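```bash
cat >> h.py <<'E'
def plan(pos,yaw,n=None,step=4.0,turn=7.5):
    """print rows (tool cm, yaw deg) toward a target, tool kept pointing down"""
    o=get_obs(); p=np.array(o['ee_pos']); Rm=R.from_euler('xyz',o['tcp_rot'],degrees=True)
    T=R.from_euler('xyz',[180,0,yaw],degrees=True)
    rv=(Rm.inv()*T).as_rotvec(degrees=True); d=np.array(pos)-p
    if n is None: n=int(max(np.ceil(np.linalg.norm(d)*100/step),np.ceil(np.linalg.norm(rv)/turn),1))
    for i in range(n):
        Ri=Rm*R.from_rotvec(rv*i/n,degrees=True)
        print(np.round(Ri.inv().apply(d/n)*100,2).tolist(),np.round(rv/n,1).tolist())
    print('pos',np.round(p,4),'rot',np.round(o['tcp_rot'],2),'op',round(o['opening'],4),'F',np.round(o['wrist_force'],1),'t',o['time'],'q',np.round(o['q'],0))
E
python3 - <<'E'
from h import *
plan([0.5,-0.16,0.27],0)
E
```

```text
[-1.73, -3.48, -0.25] [0.0, -0.0, -5.9]
[-1.37, -3.64, -0.25] [0.0, -0.0, -5.9]
[-0.99, -3.76, -0.25] [0.0, -0.0, -5.9]
[-0.6, -3.84, -0.25] [0.0, -0.0, -5.9]
[-0.2, -3.88, -0.25] [0.0, -0.0, -5.9]
[0.19, -3.88, -0.25] [0.0, -0.0, -5.9]
[0.59, -3.84, -0.25] [0.0, -0.0, -5.9]
[0.98, -3.76, -0.25] [0.0, -0.0, -5.9]
[1.36, -3.64, -0.25] [0.0, -0.0, -5.9]
[1.72, -3.48, -0.25] [0.0, -0.0, -5.9]
[2.07, -3.29, -0.25] [0.0, -0.0, -5.9]
pos [ 0.2367 -0.4965  0.2423] rot [-180.     -0.    -64.51] op 0.0858 F [ 0.6 -0.3 -0.3] t 0.65 q [-65.   5.  10.  95.   0.  90.]
```

Request:
play_rows --rows '[[0,[-1.7,-3.5,-0.25],[0,0,-5.9]],[0,[-1.4,-3.6,-0.25],[0,0,-5.9]],[0,[-1.0,-3.8,-0.25],[0,0,-5.9]],[0,[-0.6,-3.8,-0.25],[0,0,-5.9]],[0,[-0.2,-3.9,-0.25],[0,0,-5.9]],[0,[0.2,-3.9,-0.25],[0,0,-5.9]],[0,[0.6,-3.8,-0.25],[0,0,-5.9]],[0,[1.0,-3.8,-0.25],[0,0,-5.9]],[0,[1.4,-3.6,-0.25],[0,0,-5.9]],[0,[1.7,-3.5,-0.25],[0,0,-5.9]],[0,[2.1,-3.3,-0.25],[0,0,-5.9]],[0,[0,0,0],[0,0,0]]]'

```text
time: 1.85
ee_pos: [0.5027, -0.1421, 0.2703]
tcp_rot: [180.0, -0.1, 2.9]
wrist_force: [0.6, -0.6, -0.7]
opening: 0.0854
```

```bash
python3 - <<'E'
from h import *
c=camera('wrist'); save(c,'w1.png'); print(c['xyz'],c['orientation'])
import pickle; pickle.dump(c,open('w1.pkl','wb'))
plan([0.46,0.23,0.28],90)
E
```

```text
[ 0.49882494 -0.07308168  0.40165383] [163.95549955  -0.23192626   2.8814748 ]
[-0.2, -3.12, -0.08] [0.0, -0.0, -7.3]
[0.19, -3.12, -0.08] [0.0, -0.0, -7.3]
[0.59, -3.07, -0.08] [0.0, -0.0, -7.3]
[0.97, -2.98, -0.08] [0.0, -0.0, -7.3]
[1.34, -2.83, -0.08] [0.0, -0.0, -7.3]
[1.69, -2.64, -0.08] [0.0, -0.0, -7.3]
[2.01, -2.4, -0.08] [0.0, -0.0, -7.3]
[2.3, -2.13, -0.08] [0.0, -0.0, -7.3]
[2.55, -1.82, -0.08] [0.0, -0.0, -7.3]
[2.76, -1.48, -0.08] [0.0, -0.0, -7.3]
[2.92, -1.12, -0.08] [0.0, -0.0, -7.3]
[3.04, -0.74, -0.08] [0.0, -0.0, -7.3]
pos [ 0.5018 -0.1434  0.2704] rot [ 1.7995e+02 -1.0000e-01  2.6800e+00] op 0.085 F [-0.2 -0.5  0.4] t 1.9 q [-16.   2.  10.  98.  -0.  71.]
```

View pics/w1.png

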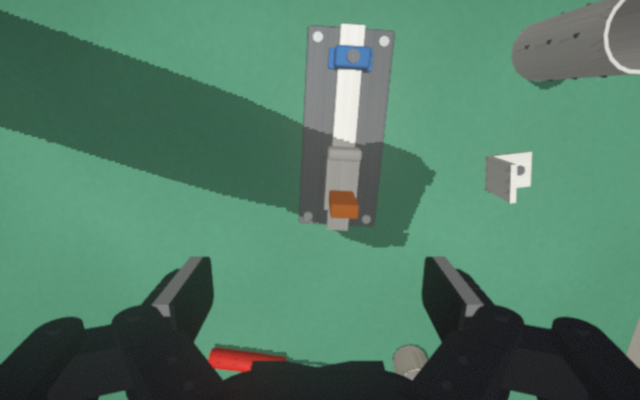

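```bash
python3 - <<'E'
from h import *
import pickle; c=pickle.load(open('w1.pkl','rb'))
cv2.imwrite('pics/w1c.png',cv2.resize(c['img'][15:135,290:410,::-1],None,fx=5,fy=5,interpolation=cv2.INTER_CUBIC))
cv2.imwrite('pics/w1d.png',cv2.resize(c['img'][130:240,290:410,::-1],None,fx=5,fy=5,interpolation=cv2.INTER_CUBIC))
E
```

```text
(no output)
```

View pics/w1c.png

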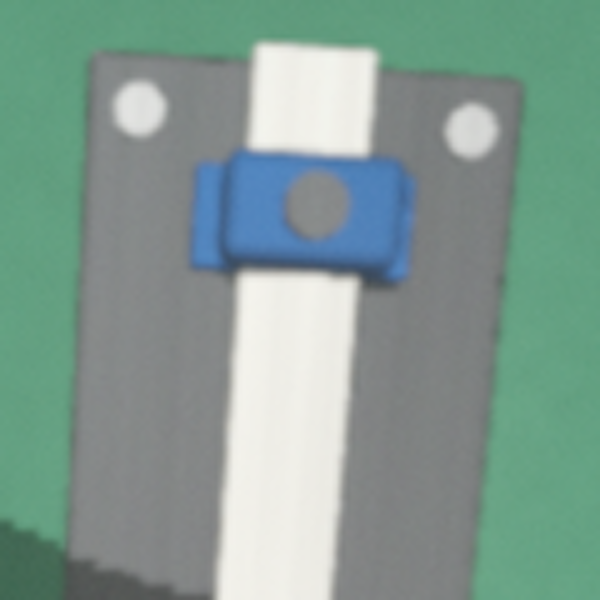

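View pics/w1d.png

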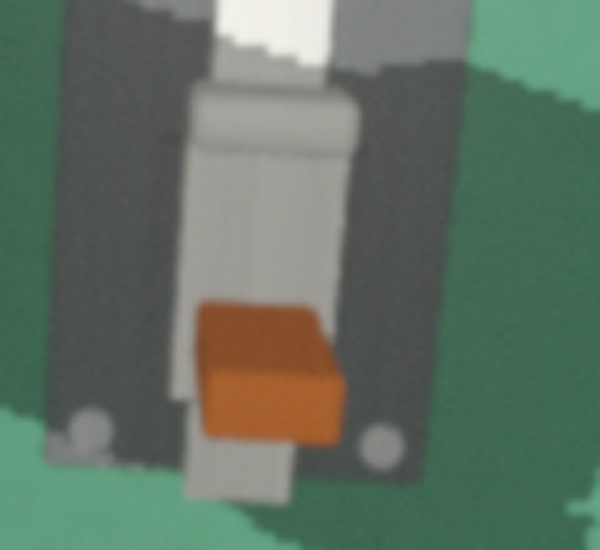

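```bash
python3 - <<'E'
from h import *
import pickle; c=pickle.load(open('w1.pkl','rb'))
C=lambda x,y:[290+x/5-.4,15+y/5-.4]
D=lambda x,y:[290+x/5-.4,130+y/5-.4]
pl=onz(c,[C(92,52),C(522,80),D(45,463),D(423,485)],.008); print('plate',pl.round(4))
print('centre',pl.mean(0).round(4), 'len',np.linalg.norm(pl[0]-pl[2]),np.linalg.norm(pl[1]-pl[3]),'wid',np.linalg.norm(pl[0]-pl[1]),np.linalg.norm(pl[2]-pl[3]))
d=(pl[0]+pl[1]-pl[2]-pl[3]); yaw=np.degrees(np.arctan2(d[1],d[0])); print('yaw len',yaw)
e=(pl[1]+pl[3]-pl[0]-pl[2]); print('yaw wid',np.degrees(np.arctan2(e[1],e[0]))+90)
rail=onz(c,[C(258,43),C(376,50),D(213,80),D(328,85),D(185,497),D(290,503)],.024); print('rail',rail.round(4))
ra=(rail[0]+rail[1])/2; 
rb=(rail[2]+rail[3])/2; print('rail yaw',np.degrees(np.arctan2(*(ra-rb)[1::-1])))
rb=(rail[4]+rail[5])/2; print('rail yaw',np.degrees(np.arctan2(*(ra-rb)[1::-1])))
fx=np.array([np.cos(np.radians(yaw)),np.sin(np.radians(yaw)),0])
stop_b=onz(c,[C(298,276)],.024)[0]; stop_t=onz(c,[C(315,262)],.048)[0]; jaw=onz(c,[D(277,91)],.048)[0]
print('stop',stop_b,stop_t,'jaw',jaw,'gap',(stop_b-jaw)@fx,(stop_t-jaw)@fx)
h=onz(c,[D(205,370),D(343,380),D(338,444),D(208,436)],.090); print('handle',h.round(4),h.mean(0))
print('handle to face',(jaw-h.mean(0))@fx)
E
```

```text
plate [[ 0.4874 -0.0023  0.008 ]
 [ 0.5755 -0.0029  0.008 ]
 [ 0.4856 -0.2153  0.008 ]
 [ 0.575  -0.2165  0.008 ]]
centre [ 0.5309 -0.1092  0.008 ] len 0.21295528279867756 0.21355484307497014 wid 0.08811643313901484 0.08940501624385176
yaw len 89.68508105574905
yaw wid 89.4386372432258
rail [[ 0.5201 -0.0019  0.024 ]
 [ 0.5433 -0.0019  0.024 ]
 [ 0.5186 -0.1216  0.024 ]
 [ 0.5431 -0.1214  0.024 ]
 [ 0.5181 -0.2161  0.024 ]
 [ 0.542  -0.2164  0.024 ]]
rail yaw 89.61591941777041
rail yaw 89.57149125311213
stop [ 0.53106586 -0.04463627  0.024     ] [ 0.53203035 -0.04378121  0.048     ] jaw [ 0.53025554 -0.12005771  0.048     ] gap 0.07542474905615482 0.07628509784270558
handle [[ 0.517  -0.1662  0.09  ]
 [ 0.5424 -0.1668  0.09  ]
 [ 0.5425 -0.1793  0.09  ]
 [ 0.5183 -0.1789  0.09  ]] [ 0.53007144 -0.17278276  0.09      ]
handle to face 0.052725268101146715
```

Request:
play_rows --rows '[[0,[0.2,-4.5,0],[0,0,0.5]],[0,[0.2,-4.5,0],[0,0,0.5]],[0,[0.2,-4.5,0],[0,0,0.5]],[0,[0.2,-4.5,0],[0,0,0.5]],[0,[0.2,-4.5,0],[0,0,0.5]],[0,[0.2,-4.5,0],[0,0,0.2]],[0,[0,-2,0],[0,0,0]],[0,[0,0,0],[0,0,0]]]'

```text
time: 2.7
ee_pos: [0.5079, 0.1496, 0.2692]
tcp_rot: [179.9, -0.1, -1.2]
wrist_force: [0.5, -0.1, 0.2]
opening: 0.0857
```

```bash
python3 - <<'E'
from h import *
import pickle
c=camera('wrist'); save(c,'w2.png'); print(c['xyz'],c['orientation'])
pickle.dump(c,open('w2.pkl','wb'))
ms={}
for n in ['s1_mid','thin_mid','chip_mid','spigot']:
    for d in spotter.spot_in(c,n): print(n,np.round(d['point'],4),round(d['confidence'],2),np.round(proj(c,d['point'])[0]))
E
```

```text
[0.50901794 0.21898386 0.40038204] [163.8349762   -0.21795735  -1.21851438]
s1_mid [0.4994 0.2397 0.0285] 0.92 [306.  75.]
thin_mid [0.5027 0.1755 0.0309] 0.9 [311. 140.]
thin_mid [0.5329 0.2252 0.005 ] 0.54 [338.  90.]
chip_mid [0.564  0.1741 0.0322] 0.64 [370. 140.]
chip_mid [0.5047 0.1728 0.0305] 0.48 [313. 143.]
spigot [0.5709 0.2401 0.0166] 0.84 [376.  74.]
```

View pics/w2.png

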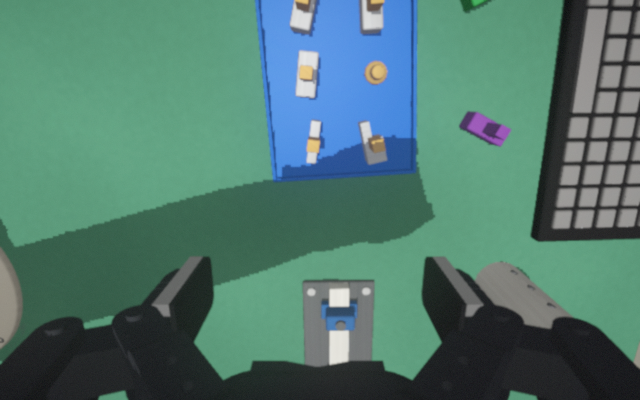

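Request:
play_rows --rows '[[0,[0.4,-3,0],[0,0,-0.4]],[0,[0.4,-3,0],[0,0,-0.4]],[0,[0.4,-2,0],[0,0,-0.4]],[0,[0,0,0],[0,0,0]]]'

```text
time: 3.35
ee_pos: [0.5235, 0.2229, 0.2704]
tcp_rot: [179.8, -0.2, -0.8]
wrist_force: [0.6, -0.6, -0.3]
opening: 0.0854
```

```bash
python3 - <<'E'
from h import *
import pickle
c=camera('wrist'); print(c['xyz'],c['orientation'])
pickle.dump(c,open('w3.pkl','wb'))
cv2.imwrite('pics/w3c.png',cv2.resize(c['img'][20:240,220:440,::-1],None,fx=2.7,fy=2.7,interpolation=cv2.INTER_CUBIC))
M=[]
for d in spotter.spot_in(c,'s1_mid'): print(np.round(d['point'],4),round(d['confidence'],2),np.round(proj(c,d['point'])[0]))
for d in spotter.trace(c,'s1_mid'):
    m=d['pixels']; M.append(m); ys,xs=np.nonzero(m); print('tr',round(d['confidence'],2),xs.mean(),ys.mean(),len(xs))
E
```

```text
[0.52377801 0.29232897 0.40162648] [163.81582067  -0.35073743  -0.7428653 ]
[0.5033 0.2459 0.03  ] 0.77 [296. 143.]
tr 0.77 293.59041394335514 145.75054466230938 918
tr 0.63 354.4204301075269 84.58279569892473 930
```

View pics/w3c.png

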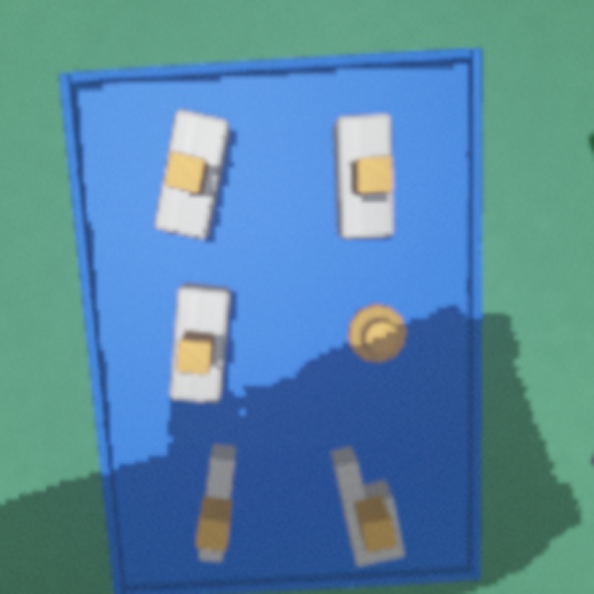

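```bash
python3 - <<'E'
from h import *
import pickle; c=pickle.load(open('w3.pkl','rb'))
f=lambda x,y:[220+x/2.7-.3,20+y/2.7-.3]
S={'A':([(177,111),(228,121),(209,239),(156,229)],(185,172)),'B':([(336,117),(391,114),(394,237),(341,238)],(374,174)),'C':([(180,286),(230,289),(220,402),(171,398)],(195,355))}
for k,(q,p) in S.items():
    w=onz(c,[f(*a) for a in q],.030); t=onz(c,[f(*p)],.060)[0]
    d=w[0]+w[1]-w[2]-w[3]
    print(k,w.mean(0).round(4),'post',t.round(4),'yawlong',np.degrees(np.arctan2(d[1],d[0])).round(1),'L',np.linalg.norm(w[0]-w[3]).round(4),np.linalg.norm(w[1]-w[2]).round(4),'W',np.linalg.norm(w[0]-w[1]).round(4),np.linalg.norm(w[3]-w[2]).round(4))
E
```

```text
A [0.4999 0.3038 0.03  ] post [0.4993 0.3042 0.06  ] yawlong 78.2 L 0.0427 0.0426 W 0.0189 0.0202
B [0.564  0.3025 0.03  ] post [0.5636 0.3027 0.06  ] yawlong 92.8 L 0.0431 0.0438 W 0.0201 0.02
C [0.5009 0.2413 0.03  ] post [0.5007 0.2417 0.06  ] yawlong 83.4 L 0.0436 0.044 W 0.0191 0.0193
```

```bash
python3 - <<'E'
from h import *
plan([0.5008,0.2415,0.15],83.4)
E
```

```text
[-0.19, -0.17, 1.01] [0.0, -0.0, -7.0]
[-0.17, -0.19, 1.01] [0.0, -0.0, -7.0]
[-0.15, -0.21, 1.01] [0.0, -0.0, -7.0]
[-0.12, -0.23, 1.01] [0.0, -0.0, -7.0]
[-0.09, -0.24, 1.01] [0.0, -0.0, -7.0]
[-0.06, -0.25, 1.01] [0.0, -0.0, -7.0]
[-0.03, -0.25, 1.01] [0.0, -0.0, -7.0]
[0.0, -0.25, 1.01] [0.0, -0.0, -7.0]
[0.03, -0.25, 1.01] [0.0, -0.0, -7.0]
[0.06, -0.24, 1.01] [0.0, -0.0, -7.0]
[0.09, -0.23, 1.01] [0.0, -0.0, -7.0]
[0.12, -0.22, 1.01] [0.0, -0.0, -7.0]
pos [0.5231 0.2212 0.271 ] rot [179.81  -0.26  -0.83] op 0.0855 F [-0.6 -0.1 -0.8] t 3.5 q [ 23.   8.  17.  98.  -0. 114.]
```

Request:
play_rows --rows '[[0.5,[-0.2,-0.2,1],[0,0,-8]],[0.5,[-0.2,-0.2,1],[0,0,-8]],[0.5,[-0.15,-0.2,1],[0,0,-8]],[0.5,[-0.1,-0.2,1],[0,0,-8]],[0.5,[-0.1,-0.2,1],[0,0,-8]],[0.5,[-0.05,-0.25,1],[0,0,-8]],[0.5,[0,-0.25,1],[0,0,-8]],[0.5,[0,-0.25,1],[0,0,-8]],[0.5,[0,-0.25,1],[0,0,-8]],[0.5,[0,-0.25,1],[0,0,-8]],[0.5,[0,-0.2,1],[0,0,-4]],[0.5,[0,0,0],[0,0,0]]]'

```text
time: 4.7
ee_pos: [0.5011, 0.2191, 0.1611]
tcp_rot: [179.4, 0.1, 85.5]
wrist_force: [0.5, -0.9, -0.3]
opening: 0.0427
```

```bash
python3 - <<'E'
from h import *
plan([0.5008,0.2415,0.046],83.4,n=5)
E
```

```text
[0.45, -0.07, 2.3] [0.1, 0.0, 0.4]
[0.45, -0.06, 2.3] [0.1, 0.0, 0.4]
[0.45, -0.06, 2.3] [0.1, 0.0, 0.4]
[0.45, -0.06, 2.3] [0.1, 0.0, 0.4]
[0.45, -0.06, 2.3] [0.1, 0.0, 0.4]
pos [0.5011 0.2191 0.1611] rot [1.794e+02 1.500e-01 8.549e+01] op 0.0427 F [ 0.5 -0.9 -0.3] t 4.7 q [24.  3. -1. 86. -0. 28.]
```

Request:
play_rows --rows '[[0.5,[2.2,-0.3,1],[0.3,0.1,2.1]],[0.5,[0,0,2.5],[0,0,0]],[0.5,[0,0,2.5],[0,0,0]],[0.5,[0,0,0],[0,0,0]]]'

```text
time: 5.1
ee_pos: [0.5019, 0.2385, 0.1033]
tcp_rot: [179.4, -0.1, 82.5]
wrist_force: [-0.9, 0.2, 0.5]
opening: 0.0425
```

```bash
python3 - <<'E'
from h import *
plan([0.5008,0.2415,0.046],83.4,n=3)
E
```

```text
[0.09, -0.07, 1.91] [0.2, -0.0, -0.3]
[0.09, -0.06, 1.91] [0.2, -0.0, -0.3]
[0.09, -0.05, 1.91] [0.2, -0.0, -0.3]
pos [0.5019 0.2385 0.1033] rot [ 1.7945e+02 -1.1000e-01  8.2450e+01] op 0.0425 F [-0.9  0.2  0.5] t 5.1 q [26.  5. -6. 79. -0. 33.]
```

Request:
play_rows --rows '[[0.5,[0.3,-0.2,1.5],[0.6,0,-0.9]],[0.5,[0,0,1.5],[0,0,0]],[0.5,[0,0,1.5],[0,0,0]],[0.5,[0,0,0],[0,0,0]]]'

```text
time: 5.5
ee_pos: [0.5019, 0.2413, 0.0584]
tcp_rot: [179.9, -0.2, 83.2]
wrist_force: [-0.6, -0.6, -0.6]
opening: 0.0428
```

```bash
python3 - <<'E'
from h import *
c=camera('wrist'); save(c,'w4.png')
plan([0.5008,0.2415,0.046],83.4,n=1)
E
```

```text
[-0.03, -0.16, 1.36] [0.2, -0.3, -0.2]
pos [0.5023 0.2415 0.0596] rot [179.85  -0.26  83.16] op 0.0427 F [-0.3  0.3  0.5] t 5.55 q [26.  6. -9. 75.  0. 32.]
```

View pics/w4.png

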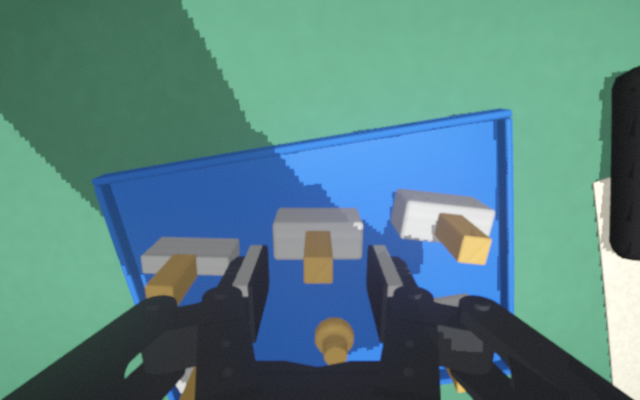

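Request:
play_rows --rows '[[0.5,[0,-0.15,1.35],[0.2,-0.3,-0.2]],[0.5,[0,0,0],[0,0,0]],[1,[0,0,0],[0,0,0]],[1,[0,0,0],[0,0,0]],[1,[0,0,0],[0,0,0]],[1,[0,0,0],[0,0,0]]]' --newtons 60

```text
time: 6.15
ee_pos: [0.5015, 0.2423, 0.0466]
tcp_rot: [180.0, 0.0, 83.4]
wrist_force: [-0.0, 0.1, -1.9]
opening: 0.011
```

```bash
python3 - <<'E'
from h import *
plan([0.5311,-0.058,0.15],-0.4)
E
```

```text
[-2.46, 0.53, -0.86] [0.0, -0.0, 7.0]
[-2.37, 0.83, -0.86] [0.0, -0.0, 7.0]
[-2.26, 1.11, -0.86] [0.0, -0.0, 7.0]
[-2.1, 1.38, -0.86] [0.0, -0.0, 7.0]
[-1.92, 1.62, -0.86] [0.0, -0.0, 7.0]
[-1.71, 1.84, -0.86] [0.0, -0.0, 7.0]
[-1.47, 2.04, -0.86] [0.0, -0.0, 7.0]
[-1.21, 2.2, -0.86] [0.0, -0.0, 7.0]
[-0.94, 2.33, -0.86] [0.0, -0.0, 7.0]
[-0.65, 2.43, -0.86] [0.0, -0.0, 7.0]
[-0.35, 2.49, -0.86] [0.0, -0.0, 7.0]
[-0.04, 2.51, -0.86] [0.0, -0.0, 7.0]
pos [0.5015 0.2423 0.0466] rot [1.7996e+02 1.0000e-02 8.3380e+01] op 0.011 F [-0.   0.1 -1.9] t 6.15 q [ 26.   7. -10.  74.  -0.  32.]
```

Request:
play_rows --rows '[[1,[0,0,-3],[0,0,0]],[1,[0,0,-4],[0,0,0]],[1,[0,0,-4],[0,0,0]],[1,[0,0,0],[0,0,0]]]'

```text
time: 6.55
ee_pos: [0.5002, 0.2417, 0.1588]
tcp_rot: [-179.9, 0.1, 83.4]
wrist_force: [1.2, -0.8, -1.2]
opening: 0.0105
```

```bash
python3 - <<'E'
from h import *
plan([0.5311,-0.058,0.15],-0.4,n=11)
E
```

```text
[-2.67, 0.59, 0.08] [-0.0, 0.0, 7.6]
[-2.57, 0.94, 0.08] [-0.0, 0.0, 7.6]
[-2.42, 1.27, 0.08] [-0.0, 0.0, 7.6]
[-2.23, 1.58, 0.08] [-0.0, 0.0, 7.6]
[-2.0, 1.87, 0.08] [-0.0, 0.0, 7.6]
[-1.74, 2.12, 0.08] [-0.0, 0.0, 7.6]
[-1.44, 2.33, 0.08] [-0.0, 0.0, 7.6]
[-1.12, 2.5, 0.08] [-0.0, 0.0, 7.6]
[-0.78, 2.63, 0.08] [-0.0, 0.0, 7.6]
[-0.43, 2.71, 0.08] [-0.0, 0.0, 7.6]
[-0.06, 2.74, 0.08] [-0.0, 0.0, 7.6]
pos [0.5002 0.2417 0.1588] rot [-1.7986e+02  1.2000e-01  8.3380e+01] op 0.0105 F [ 1.2 -0.8 -1.2] t 6.55 q [26.  5.  1. 86. -0. 32.]
```

Request:
play_rows --rows '[[1,[-2.7,0.6,0.1],[0,0,7.6]],[1,[-2.6,0.9,0.1],[0,0,7.6]],[1,[-2.4,1.3,0.1],[0,0,7.6]],[1,[-2.2,1.6,0.1],[0,0,7.6]],[1,[-2,1.9,0.1],[0,0,7.6]],[1,[-1.7,2.1,0.1],[0,0,7.6]],[1,[-1.4,2.3,0.1],[0,0,7.6]],[1,[-1.1,2.5,0.1],[0,0,7.6]],[1,[-0.8,2.6,0.1],[0,0,7.6]],[1,[-0.4,2.7,0.1],[0,0,7.6]],[1,[0,2.7,0.1],[0,0,7.6]],[1,[0,0,0],[0,0,0]]]'

```text
time: 7.75
ee_pos: [0.5257, -0.0676, 0.1412]
tcp_rot: [179.9, 0.3, -3.6]
wrist_force: [0.8, 0.2, -2.1]
opening: 0.0105
```

```bash
python3 - <<'E'
from h import *
c=camera('wrist'); save(c,'w5.png')
plan([0.5311,-0.056,0.12],-0.4,n=2)
E
```

```text
[0.25, -0.54, 1.06] [0.0, 0.2, -1.5]
[0.26, -0.53, 1.06] [0.0, 0.2, -1.5]
pos [ 0.5255 -0.0664  0.1412] rot [179.96   0.36  -3.31] op 0.0108 F [ 0.3 -0.4 -1.8] t 7.8 q [-7.  2. -5. 84. -0. 86.]
```

View pics/w5.png

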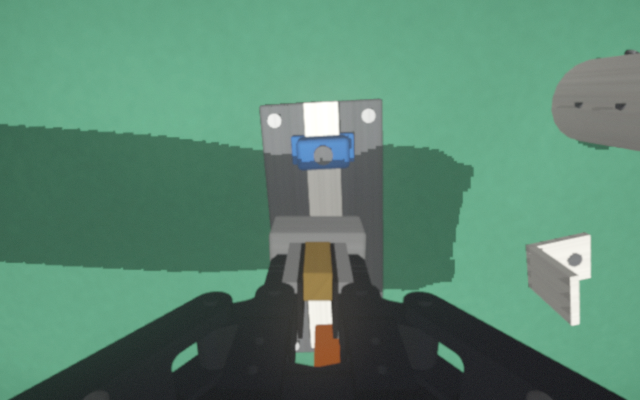

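Request:
play_rows --rows '[[1,[0.3,-0.5,1],[0,0.2,-1.5]],[1,[0.3,-0.5,1],[0,0.2,-1.5]],[1,[0,0,2],[0,0,0]],[1,[0,0,0],[0,0,0]]]'

```text
time: 8.2
ee_pos: [0.532, -0.0525, 0.0969]
tcp_rot: [-180.0, -0.0, 0.6]
wrist_force: [-0.6, 0.1, -1.6]
opening: 0.0106
```

```bash
python3 - <<'E'
from h import *
c=camera('wrist'); save(c,'w6.png')
import pickle; pickle.dump(c,open('w6.pkl','wb'))
plan([0.5311,-0.057,0.07],-0.4,n=2)
E
```

```text
[-0.09, 0.22, 1.43] [-0.0, -0.1, 0.5]
[-0.08, 0.22, 1.43] [-0.0, -0.1, 0.5]
pos [ 0.5327 -0.0525  0.0986] rot [-1.7997e+02 -1.2000e-01  5.7000e-01] op 0.0106 F [-0.2 -0.1 -2.1] t 8.25 q [-6.  2. -8. 79.  0. 84.]
```

View pics/w6.png

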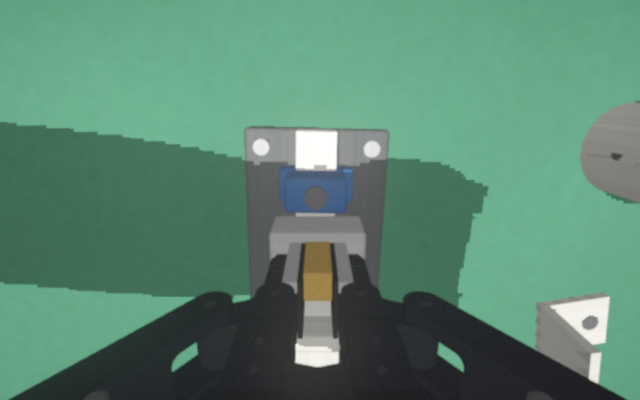

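Request:
play_rows --rows '[[1,[-0.1,0.4,1],[0,0,0.9]],[1,[0,0,1],[0,0,0]],[1,[0,0,0.5],[0,0,0]],[1,[0,0,0],[0,0,0]]]'

```text
time: 8.65
ee_pos: [0.5325, -0.0556, 0.073]
tcp_rot: [-180.0, -0.2, -0.2]
wrist_force: [0.2, 0.5, -1.7]
opening: 0.0105
```

```bash
python3 - <<'E'
from h import *
c=camera('wrist'); save(c,'w7.png')
plan([0.5311,-0.057,0.0665],-0.4,n=1)
E
```

```text
[-0.16, 0.14, 0.68] [-0.0, -0.3, 0.2]
pos [ 0.5327 -0.0556  0.0733] rot [-179.98   -0.26   -0.2 ] op 0.0107 F [ 0.2 -0.6 -1.9] t 8.7 q [ -6.   3. -11.  76.   0.  84.]
```

View pics/w7.png

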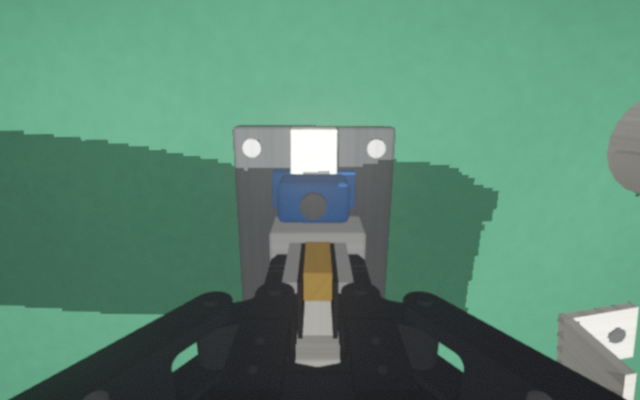

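Request:
play_rows --rows '[[1,[-0.16,0.1,0.3],[0,-0.2,0.1]],[1,[0,0,0.15],[0,0,0]],[1,[0,0,0],[0,0,0]]]'

```text
time: 9.0
ee_pos: [0.5314, -0.0569, 0.0694]
tcp_rot: [-180.0, -0.1, -0.3]
wrist_force: [-1.0, 0.4, -0.8]
opening: 0.0108
```

```bash
python3 - <<'E'
from h import *
c=camera('wrist'); save(c,'w8.png')
plan([0.5311,-0.057,0.0665],-0.4,n=1)
E
```

```text
[-0.03, 0.01, 0.3] [-0.0, -0.1, 0.1]
pos [ 0.5314 -0.0569  0.0695] rot [-1.7999e+02 -1.3000e-01 -3.2000e-01] op 0.0102 F [-0.7  1.  -2.2] t 9.05 q [ -6.   3. -11.  76.   0.  84.]
```

View pics/w8.png

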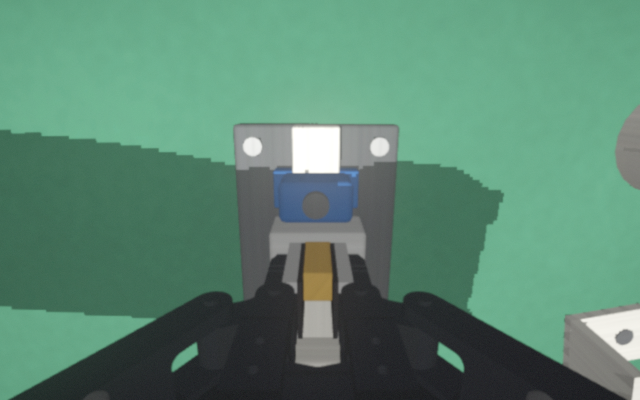

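Request:
play_rows --rows '[[1,[-0.06,0,0.15],[0,0,0]],[1,[0,0,0.1],[0,0,0]],[1,[0,0,0.1],[0,0,0]],[1,[0,0,0],[0,0,0]]]'

```text
time: 9.45
ee_pos: [0.5312, -0.057, 0.0663]
tcp_rot: [-180.0, -0.2, -0.3]
wrist_force: [-0.3, -0.0, -1.9]
opening: 0.0106
```

Request:
play_rows --rows '[[1,[0,0,0.1],[0,0,0]],[1,[0,0,0.0],[0,0,0]]]'

```text
time: 9.65
ee_pos: [0.5313, -0.057, 0.0665]
tcp_rot: [-180.0, -0.2, -0.3]
wrist_force: [-0.1, 0.0, -2.6]
opening: 0.0108
```

Request:
play_rows --rows '[[1,[0,0,0.15],[0,0,0]],[1,[0,0,0.0],[0,0,0]]]'

```text
time: 9.85
ee_pos: [0.5318, -0.057, 0.0665]
tcp_rot: [180.0, -0.3, -0.3]
wrist_force: [0.5, 0.3, -1.5]
opening: 0.0107
```

Request:
play_rows --rows '[[1,[0,0,0.2],[0,0,0]]]'

```text
time: 9.95
ee_pos: [0.5322, -0.0571, 0.0662]
tcp_rot: [180.0, -0.4, -0.3]
wrist_force: [-10.2, 0.3, 28.7]
opening: 0.0105
```

```bash
python3 - <<'E'
from h import *
for i in range(3):
    c=camera('wrist'); o=get_obs(); print(o['ee_pos'],o['wrist_force'])
save(c,'w9.png')
E
```

```text
[ 0.53209008 -0.05701815  0.06620767] [-4.55662506  1.18272598 13.71843001]
[ 0.53214557 -0.05702845  0.06624345] [-6.11834155  0.05313097 14.73576901]
[ 0.53213956 -0.05704781  0.06624653] [-5.85722707  1.11467738 14.52789179]
```

View pics/w9.png

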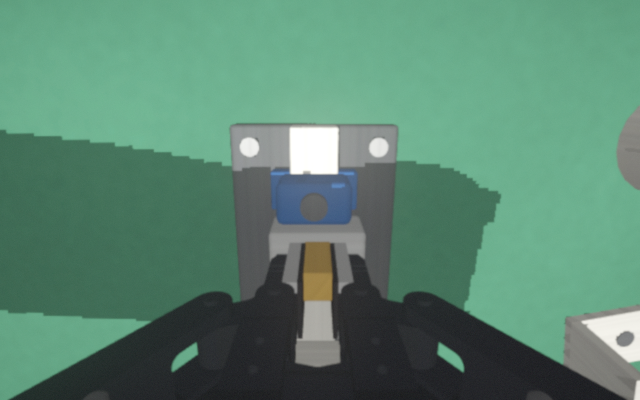

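Request:
play_rows --rows '[[1,[-0.15,0,-0.1],[0,-0.4,0]],[1,[0,-0.1,0],[0,0,0]],[1,[0,-0.1,0],[0,0,0]]]'

```text
time: 10.4
ee_pos: [0.5306, -0.055, 0.0669]
tcp_rot: [180.0, -0.0, -0.3]
wrist_force: [-0.0, -0.0, -2.1]
opening: 0.0108
```

```bash
python3 - <<'E'
from h import *
for i in range(1):
    c=camera('wrist'); o=get_obs(); print(o['ee_pos'],o['wrist_force'],o['tcp_rot'])
save(c,'w10.png')
E
```

```text
[ 0.53057547 -0.05485316  0.06683212] [-0.24054252  0.17540766 -2.90357308] [ 1.79983554e+02 -2.40578467e-02 -3.20048910e-01]
```

View pics/w10.png

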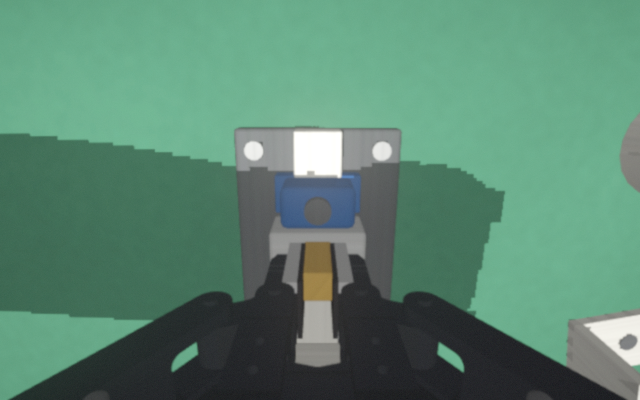

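Request:
play_rows --rows '[[1,[0,-0.1,0],[0,0,0]]]'

```text
time: 10.55
ee_pos: [0.5306, -0.0545, 0.0667]
tcp_rot: [179.9, -0.0, -0.3]
wrist_force: [-0.7, -8.8, 3.4]
opening: 0.0108
```

Request:
play_rows --rows '[[1,[0,-0.1,0],[0,0,0]]]'

```text
time: 10.65
ee_pos: [0.5305, -0.0545, 0.0667]
tcp_rot: [179.7, -0.0, -0.4]
wrist_force: [-1.5, -7.3, 1.6]
opening: 0.0106
```

Request:
play_rows --rows '[[1,[0,0.02,0.05],[0.2,0,0]],[1,[0,0,0.03],[0,0,0]],[0.5,[0,0,0],[0,0,0]],[0.5,[0,0,0],[0,0,0]],[0.5,[0,0,-3],[0,0,0]],[0.5,[0,0,-4],[0,0,0]],[0.5,[0,0,-3],[0,0,0]],[0.5,[0,0,0],[0,0,0]]]'

```text
time: 11.45
ee_pos: [0.5298, -0.0538, 0.1674]
tcp_rot: [-180.0, 0.2, -0.4]
wrist_force: [-0.3, 1.0, 0.9]
opening: 0.0426
```

```bash
python3 - <<'E'
from h import *
c=camera('wrist'); save(c,'w11.png')
plan([0.4996,0.304,0.17],78.2)
E
```

```text
[-0.29, -3.25, -0.04] [-0.0, 0.0, -7.1]
[0.12, -3.26, -0.04] [-0.0, 0.0, -7.1]
[0.52, -3.22, -0.04] [-0.0, 0.0, -7.1]
[0.92, -3.13, -0.04] [-0.0, 0.0, -7.1]
[1.3, -2.99, -0.04] [-0.0, 0.0, -7.1]
[1.66, -2.81, -0.04] [-0.0, 0.0, -7.1]
[2.0, -2.58, -0.04] [-0.0, 0.0, -7.1]
[2.3, -2.31, -0.04] [-0.0, 0.0, -7.1]
[2.57, -2.01, -0.04] [-0.0, 0.0, -7.1]
[2.8, -1.67, -0.04] [-0.0, 0.0, -7.1]
[2.99, -1.31, -0.04] [-0.0, 0.0, -7.1]
pos [ 0.5292 -0.0537  0.1654] rot [-179.95    0.29   -0.35] op 0.0425 F [ 0.4  1.  -0.3] t 11.5 q [-6.  2. -2. 87.  0. 85.]
```

View pics/w11.png

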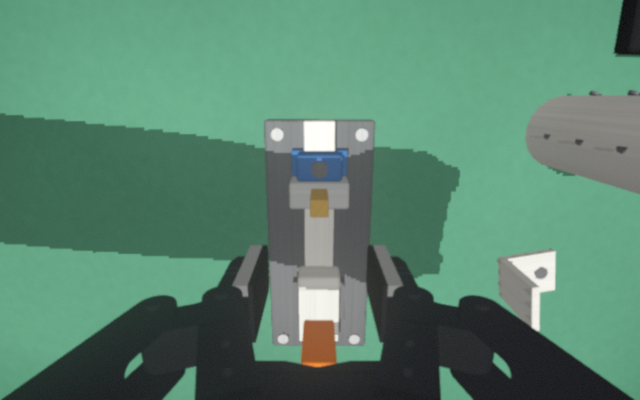

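Request:
play_rows --rows '[[0.5,[-0.3,-3.4,0],[0,0,-7.2]],[0.5,[0.1,-3.4,0],[0,0,-7.2]],[0.5,[0.5,-3.4,0],[0,0,-7.2]],[0.5,[0.9,-3.3,0],[0,0,-7.2]],[0.5,[1.3,-3.1,0],[0,0,-7.2]],[0.5,[1.7,-3,0],[0,0,-7.2]],[0.5,[2.0,-2.8,0],[0,0,-7.2]],[0.5,[2.4,-2.5,0],[0,0,-7.2]],[0.5,[2.6,-2.2,0],[0,0,-7.2]],[0.5,[2.9,-1.8,0],[0,0,-7.2]],[0.5,[3.1,-1.4,0],[0,0,-7.2]],[0.5,[0,0,0],[0,0,0]]]'

```text
time: 12.7
ee_pos: [0.4747, 0.3322, 0.1467]
tcp_rot: [-178.7, 0.5, 82.0]
wrist_force: [0.0, -0.4, -0.1]
opening: 0.0425
```

```bash
python3 - <<'E'
from h import *
plan([0.4998,0.304,0.1],78.2,n=1)
E
```

```text
[-2.41, 2.99, 4.62] [-1.3, 0.5, 3.8]
pos [0.4747 0.3322 0.1467] rot [-178.7     0.45   82.03] op 0.0425 F [ 0.  -0.4 -0.1] t 12.7 q [35.  9.  4. 86.  1. 43.]
```

Request:
play_rows --rows '[[0.5,[-1.2,1.5,0],[-0.7,0.2,2]],[0.5,[-1.2,1.5,1.5],[-0.6,0.2,1.8]],[0.5,[0,0,2],[0,0,0]],[0.5,[0,0,0],[0,0,0]]]'

```text
time: 13.1
ee_pos: [0.5013, 0.2996, 0.1059]
tcp_rot: [-180.0, 0.3, 77.7]
wrist_force: [-0.6, 0.9, -0.6]
opening: 0.0428
```

```bash
python3 - <<'E'
from h import *
plan([0.4998,0.304,0.066],78.2,n=1)
E
```

```text
[0.41, -0.24, 3.99] [-0.0, 0.3, -0.5]
pos [0.5013 0.2996 0.1059] rot [-179.96    0.31   77.71] op 0.0428 F [-0.6  0.9 -0.6] t 13.1 q [31.  9. -0. 81. -0. 43.]
```

Request:
play_rows --rows '[[0.5,[0.4,-0.25,1.5],[0,0.3,-0.5]],[0.5,[0,0,1.5],[0,0,0]],[0.5,[0,0,1],[0,0,0]],[0.5,[0,0,0],[0,0,0]]]'

```text
time: 13.5
ee_pos: [0.5011, 0.3003, 0.0648]
tcp_rot: [180.0, 0.0, 77.8]
wrist_force: [-0.1, 0.2, 0.6]
opening: 0.0425
```

```bash
python3 - <<'E'
from h import *
c=camera('wrist'); save(c,'w12.png')
plan([0.4998,0.304,0.046],78.2,n=1)
E
```

```text
[0.3, -0.23, 1.96] [0.0, 0.0, -0.4]
pos [0.5014 0.3005 0.0656] rot [1.7996e+02 1.0000e-02 7.7760e+01] op 0.0429 F [-0.1 -0.2 -0.9] t 13.55 q [31. 10. -4. 76. -0. 43.]
```

View pics/w12.png

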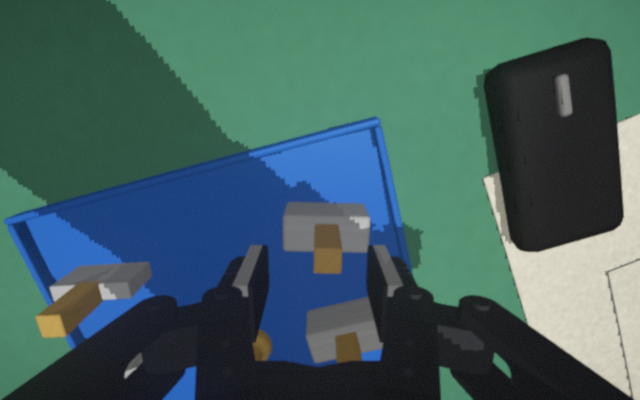

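Request:
play_rows --rows '[[0.5,[0.35,-0.25,0.6],[0,0,-0.4]],[0.5,[0.1,-0.05,0.6],[0,0,0]],[0.5,[0,0,0],[0,0,0]]]'

```text
time: 13.85
ee_pos: [0.5001, 0.3064, 0.0544]
tcp_rot: [179.9, -0.1, 78.2]
wrist_force: [-0.6, -0.2, 0.7]
opening: 0.0428
```

```bash
python3 - <<'E'
from h import *
c=camera('wrist'); save(c,'w13.png')
plan([0.4998,0.304,0.046],78.2,n=1)
E
```

```text
[-0.25, 0.01, 0.88] [0.2, -0.1, -0.0]
pos [0.5002 0.3065 0.0548] rot [ 1.7984e+02 -1.0000e-01  7.8180e+01] op 0.0426 F [-0.4  0.8  0.1] t 13.9 q [32. 10. -5. 75. -0. 43.]
```

View pics/w13.png

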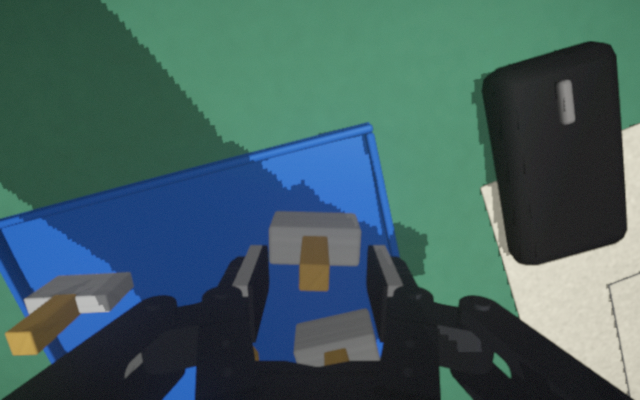

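Request:
play_rows --rows '[[0.5,[-0.18,0,0.85],[0.2,-0.1,0]],[0.5,[0,0,0],[0,0,0]],[1,[0,0,0],[0,0,0]],[1,[0,0,0],[0,0,0]],[1,[0,0,0],[0,0,0]],[1,[0,0,0],[0,0,0]]]'

```text
time: 14.5
ee_pos: [0.5001, 0.3048, 0.0463]
tcp_rot: [-180.0, -0.0, 78.2]
wrist_force: [-0.8, 0.1, -1.8]
opening: 0.0108
```

Request:
play_rows --rows '[[1,[0,0,-3],[0,0,0]],[1,[0,0,-4],[0,0,0]],[1,[0,0,-4],[0,0,0]],[1,[0,0,0],[0,0,0]]]'

```text
time: 14.9
ee_pos: [0.4985, 0.3038, 0.1571]
tcp_rot: [-179.7, 0.2, 78.2]
wrist_force: [0.8, 0.4, -1.8]
opening: 0.0107
```

```bash
python3 - <<'E'
from h import *
plan([0.5306,-0.083,0.15],-0.4,n=12)
E
```

```text
[-3.1, 0.92, 0.07] [-0.0, 0.0, 6.5]
[-2.97, 1.27, 0.06] [-0.0, 0.0, 6.5]
[-2.81, 1.6, 0.06] [-0.0, 0.0, 6.5]
[-2.61, 1.91, 0.06] [-0.0, 0.0, 6.5]
[-2.37, 2.2, 0.06] [-0.0, 0.0, 6.5]
[-2.11, 2.45, 0.06] [-0.0, 0.0, 6.5]
[-1.82, 2.68, 0.06] [-0.0, 0.0, 6.5]
[-1.5, 2.87, 0.06] [-0.0, 0.0, 6.5]
[-1.16, 3.02, 0.06] [-0.0, 0.0, 6.5]
[-0.81, 3.13, 0.06] [-0.0, 0.0, 6.5]
[-0.45, 3.2, 0.06] [-0.0, 0.0, 6.5]
[-0.08, 3.23, 0.06] [-0.0, 0.0, 6.5]
pos [0.4985 0.3038 0.1571] rot [-179.73    0.22   78.19] op 0.0107 F [ 0.8  0.4 -1.8] t 14.9 q [31.  9.  5. 86.  0. 43.]
```

Request:
play_rows --rows '[[1,[-3.1,0.9,0],[0,0,6.5]],[1,[-3,1.3,0],[0,0,6.5]],[1,[-2.8,1.6,0],[0,0,6.5]],[1,[-2.6,1.9,0],[0,0,6.5]],[1,[-2.4,2.2,0],[0,0,6.5]],[1,[-2.1,2.4,0],[0,0,6.5]],[1,[-1.8,2.7,0],[0,0,6.5]],[1,[-1.5,2.9,0],[0,0,6.5]],[1,[-1.2,3,0],[0,0,6.5]],[1,[-0.8,3.1,0],[0,0,6.5]],[1,[-0.4,3.1,0],[0,0,6.5]],[1,[0,0,0],[0,0,0]]]'

```text
time: 16.1
ee_pos: [0.5202, -0.0628, 0.1476]
tcp_rot: [179.8, 0.9, 3.9]
wrist_force: [-0.1, 0.4, -2.5]
opening: 0.0105
```

```bash
python3 - <<'E'
from h import *
plan([0.5306,-0.079,0.11],-0.4,n=2)
E
```

```text
[0.49, 0.84, 1.87] [0.1, 0.4, 2.1]
[0.51, 0.82, 1.88] [0.1, 0.4, 2.1]
pos [ 0.5202 -0.0628  0.1476] rot [179.83   0.86   3.87] op 0.0105 F [-0.1  0.4 -2.5] t 16.1 q [-7.  1. -4. 85. -0. 79.]
```

Request:
play_rows --rows '[[1,[0.5,0.9,0.5],[0.1,0.4,2.1]],[1,[0.5,0.8,1],[0.1,0.4,2.1]],[1,[0,0,0.5],[0,0,0]],[1,[0,0,0],[0,0,0]]]'

```text
time: 16.5
ee_pos: [0.531, -0.0798, 0.1232]
tcp_rot: [-179.9, 0.2, -0.6]
wrist_force: [-0.2, -0.5, -3.1]
opening: 0.0104
```

```bash
python3 - <<'E'
from h import *
plan([0.5306,-0.079,0.075],-0.4,n=2)
E
```

```text
[-0.01, -0.04, 2.41] [-0.0, 0.1, -0.1]
[-0.01, -0.04, 2.41] [-0.0, 0.1, -0.1]
pos [ 0.531  -0.0798  0.1232] rot [-1.7993e+02  1.6000e-01 -5.7000e-01] op 0.0104 F [-0.2 -0.5 -3.1] t 16.5 q [-9.  3. -6. 82.  0. 82.]
```

Request:
play_rows --rows '[[1,[0,0,1.5],[0,0.2,-0.1]],[1,[0,0,1.5],[0,0,0]],[1,[0,0,1.3],[0,0,0]],[1,[0,0,0],[0,0,0]]]'

```text
time: 16.9
ee_pos: [0.5307, -0.0776, 0.0773]
tcp_rot: [-179.9, 0.0, -0.2]
wrist_force: [0.3, 0.6, -2.6]
opening: 0.0108
```

```bash
python3 - <<'E'
from h import *
c=camera('wrist'); save(c,'w14.png')
plan([0.5306,-0.077,0.0675],-0.4,n=1)
E
```

```text
[-0.05, -0.07, 1.09] [-0.1, -0.1, 0.2]
pos [ 0.5311 -0.0777  0.0784] rot [-1.7991e+02 -6.0000e-02 -2.2000e-01] op 0.0106 F [ 0.3  0.8 -2.9] t 16.95 q [ -8.   3. -10.  77.   0.  82.]
```

View pics/w14.png

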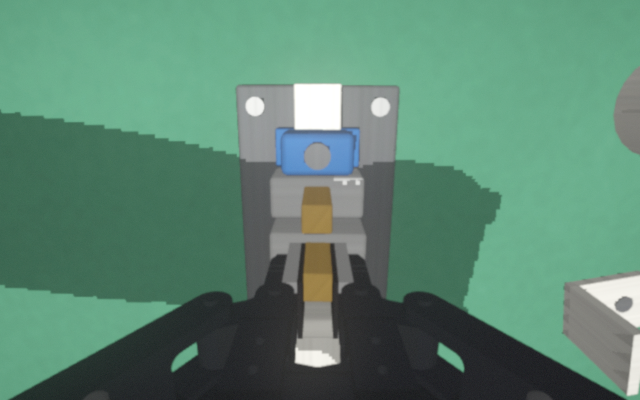

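Request:
play_rows --rows '[[1,[-0.04,0,0.6],[-0.1,0,0.2]],[1,[0,0,0.4],[0,0,0]],[1,[0,0,0],[0,0,0]]]'

```text
time: 17.25
ee_pos: [0.5315, -0.0776, 0.069]
tcp_rot: [180.0, -0.2, -0.4]
wrist_force: [0.4, 0.4, -2.1]
opening: 0.0107
```

```bash
python3 - <<'E'
from h import *
plan([0.5306,-0.0748,0.0668],-0.4,n=1)
E
```

```text
[-0.09, -0.28, 0.22] [0.0, -0.2, -0.0]
pos [ 0.5315 -0.0776  0.069 ] rot [ 1.7996e+02 -1.6000e-01 -4.2000e-01] op 0.0107 F [ 0.4  0.4 -2.1] t 17.25 q [ -8.   3. -11.  76.  -0.  82.]
```

Request:
play_rows --rows '[[1,[-0.1,-0.1,0.12],[0,-0.2,0]],[1,[0,-0.08,0.1],[0,0,0]],[1,[0,0,0],[0,0,0]]]'

```text
time: 17.55
ee_pos: [0.5308, -0.0758, 0.0673]
tcp_rot: [180.0, -0.0, -0.4]
wrist_force: [-0.3, 0.0, -1.7]
opening: 0.0109
```

Request:
play_rows --rows '[[1,[0,-0.1,0],[0,0,0]]]'

```text
time: 17.65
ee_pos: [0.5309, -0.0748, 0.0675]
tcp_rot: [179.9, -0.0, -0.4]
wrist_force: [-0.3, -0.6, -3.1]
opening: 0.0104
```

Request:
play_rows --rows '[[1,[0,-0.1,0],[0,0,0]]]'

```text
time: 17.75
ee_pos: [0.5309, -0.0743, 0.0676]
tcp_rot: [179.9, -0.0, -0.4]
wrist_force: [-0.5, -6.5, -2.5]
opening: 0.0107
```

Request:
play_rows --rows '[[1,[-0.02,0.03,0.08],[0.1,0,0]],[1,[0,0,0.06],[0,0,0]]]'

```text
time: 17.95
ee_pos: [0.5308, -0.0747, 0.0664]
tcp_rot: [180.0, -0.1, -0.5]
wrist_force: [-0.4, -0.6, -1.9]
opening: 0.0104
```

Request:
play_rows --rows '[[1,[0,0,0.04],[0,0,0]],[0.5,[0,0,0],[0,0,0]],[0.5,[0,0,0],[0,0,0]],[0.5,[0,0,-3],[0,0,0]],[0.5,[0,0,-4],[0,0,0]],[0.5,[0,0,-3],[0,0,0]],[0.5,[0,0,0],[0,0,0]]]'

```text
time: 18.65
ee_pos: [0.5305, -0.0737, 0.1695]
tcp_rot: [-179.9, -0.1, -0.4]
wrist_force: [0.0, -1.0, 0.5]
opening: 0.0425
```

```bash
python3 - <<'E'
from h import *
c=camera('wrist'); save(c,'w15.png')
plan([0.5638,0.3027,0.17],92.8,n=12)
E
```

```text
[0.26, -3.14, -0.02] [-0.0, -0.0, -7.8]
[0.68, -3.07, -0.02] [-0.0, -0.0, -7.8]
[1.09, -2.95, -0.02] [-0.0, -0.0, -7.8]
[1.48, -2.78, -0.02] [-0.0, -0.0, -7.8]
[1.84, -2.55, -0.02] [-0.0, -0.0, -7.8]
[2.17, -2.28, -0.02] [-0.0, -0.0, -7.8]
[2.46, -1.97, -0.02] [-0.0, -0.0, -7.8]
[2.7, -1.62, -0.02] [-0.0, -0.0, -7.8]
[2.9, -1.24, -0.02] [-0.0, -0.0, -7.8]
[3.04, -0.83, -0.02] [-0.0, -0.0, -7.8]
[3.12, -0.42, -0.02] [-0.0, -0.0, -7.8]
[3.15, 0.01, -0.02] [-0.0, -0.0, -7.8]
pos [ 0.53   -0.0736  0.1675] rot [-1.799e+02  7.000e-02 -4.200e-01] op 0.0425 F [ 0.5 -0.6  0.3] t 18.7 q [-8.  2. -1. 87.  0. 82.]
```

View pics/w15.png

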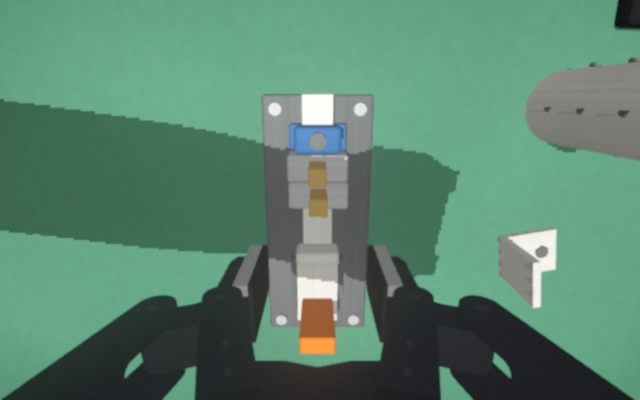

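Request:
play_rows --rows '[[0.5,[0.3,-3.1,0],[0,0,-7.8]],[0.5,[0.7,-3.1,0],[0,0,-7.8]],[0.5,[1.1,-3,0],[0,0,-7.8]],[0.5,[1.5,-2.8,0],[0,0,-7.8]],[0.5,[1.8,-2.6,0],[0,0,-7.8]],[0.5,[2.2,-2.3,0],[0,0,-7.8]],[0.5,[2.5,-2,0],[0,0,-7.8]],[0.5,[2.7,-1.6,0],[0,0,-7.8]],[0.5,[2.9,-1.2,0],[0,0,-7.8]],[0.5,[3,-0.8,0],[0,0,-7.8]],[0.5,[2.5,-0.4,0],[0,0,-7.8]],[0.5,[0,0,0],[0,0,0]]]'

```text
time: 19.9
ee_pos: [0.5484, 0.2797, 0.1513]
tcp_rot: [-179.0, 0.1, 88.8]
wrist_force: [0.0, -0.1, 0.2]
opening: 0.043
```

```bash
python3 - <<'E'
from h import *
plan([0.5638,0.3027,0.1],92.8,n=2)
E
```

```text
[1.17, 0.79, 2.55] [-0.5, 0.0, -2.0]
[1.14, 0.81, 2.56] [-0.5, 0.0, -2.0]
pos [0.5484 0.2797 0.1513] rot [-1.7901e+02  8.0000e-02  8.8830e+01] op 0.043 F [ 0.  -0.1  0.2] t 19.9 q [27. 14. 10. 87.  0. 28.]
```

Request:
play_rows --rows '[[0.5,[1.2,0.8,0.5],[-0.5,0,-2]],[0.5,[1.1,0.8,1.5],[-0.5,0,-2]],[0.5,[0,0,2],[0,0,0]],[0.5,[0,0,0],[0,0,0]]]'

```text
time: 20.3
ee_pos: [0.5653, 0.3032, 0.1056]
tcp_rot: [-179.9, 0.1, 92.9]
wrist_force: [-0.5, -0.6, -0.8]
opening: 0.043
```

```bash
python3 - <<'E'
from h import *
plan([0.5638,0.3027,0.065],92.8,n=1)
E
```

```text
[-0.03, -0.15, 4.06] [-0.1, 0.1, 0.1]
pos [0.5653 0.3032 0.1056] rot [-1.7995e+02  1.3000e-01  9.2880e+01] op 0.043 F [-0.5 -0.6 -0.8] t 20.3 q [28. 17.  9. 82. -0. 25.]
```

Request:
play_rows --rows '[[0.5,[0,-0.15,1.5],[0,0,0]],[0.5,[0,0,1.5],[0,0,0]],[0.5,[0,0,1.2],[0,0,0]],[0.5,[0,0,0],[0,0,0]]]'

```text
time: 20.7
ee_pos: [0.5649, 0.3018, 0.0619]
tcp_rot: [-180.0, 0.1, 92.7]
wrist_force: [0.0, 0.1, 0.1]
opening: 0.0425
```

```bash
python3 - <<'E'
from h import *
c=camera('wrist'); save(c,'w16.png')
plan([0.5638,0.3027,0.046],92.8,n=1)
E
```

```text
[0.08, -0.14, 1.7] [0.0, 0.1, -0.1]
pos [0.5652 0.302  0.063 ] rot [1.7995e+02 1.0000e-01 9.2690e+01] op 0.043 F [ 0.3 -0.1  0.3] t 20.75 q [28. 18.  5. 77. -0. 25.]
```

View pics/w16.png

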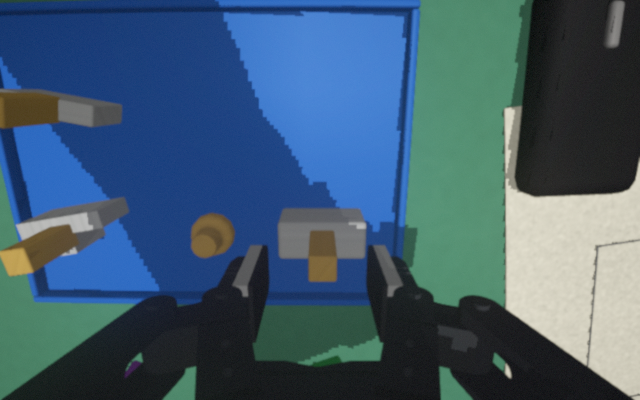

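Request:
play_rows --rows '[[0.5,[0.12,-0.12,0.8],[0,0.1,-0.1]],[0.5,[0,0,0.85],[0,0,0]],[0.5,[0,0,0],[0,0,0]],[1,[0,0,0],[0,0,0]],[1,[0,0,0],[0,0,0]],[1,[0,0,0],[0,0,0]],[1,[0,0,0],[0,0,0]]]'

```text
time: 21.45
ee_pos: [0.5651, 0.3037, 0.0478]
tcp_rot: [179.8, -0.1, 92.8]
wrist_force: [-0.3, -0.2, -1.4]
opening: 0.0104
```

Request:
play_rows --rows '[[1,[0,0,-3],[0,0,0]],[1,[0,0,-4],[0,0,0]],[1,[0,0,-4],[0,0,0]],[1,[0,0,0],[0,0,0]]]'

```text
time: 21.85
ee_pos: [0.5633, 0.3028, 0.1593]
tcp_rot: [-180.0, 0.0, 92.8]
wrist_force: [0.1, -0.1, -1.0]
opening: 0.0106
```

```bash
python3 - <<'E'
from h import *
plan([0.5306,-0.095,0.155],-0.4,n=12)
E
```

```text
[-3.3, -0.43, 0.04] [0.0, 0.0, 7.8]
[-3.33, 0.02, 0.04] [0.0, 0.0, 7.8]
[-3.29, 0.47, 0.04] [0.0, 0.0, 7.8]
[-3.2, 0.91, 0.04] [0.0, 0.0, 7.8]
[-3.05, 1.33, 0.04] [0.0, 0.0, 7.8]
[-2.84, 1.73, 0.04] [0.0, 0.0, 7.8]
[-2.58, 2.1, 0.04] [0.0, 0.0, 7.8]
[-2.27, 2.43, 0.04] [0.0, 0.0, 7.8]
[-1.92, 2.71, 0.04] [0.0, 0.0, 7.8]
[-1.54, 2.95, 0.04] [0.0, 0.0, 7.8]
[-1.13, 3.13, 0.04] [0.0, 0.0, 7.8]
[-0.7, 3.25, 0.04] [0.0, 0.0, 7.8]
pos [0.5633 0.3028 0.1593] rot [-1.7999e+02  3.0000e-02  9.2780e+01] op 0.0106 F [ 0.1 -0.1 -1. ] t 21.85 q [28. 17. 14. 88. -0. 25.]
```

Request:
play_rows --rows '[[1,[-3.3,-0.4,0],[0,0,7.8]],[1,[-3.3,0,0],[0,0,7.8]],[1,[-3.3,0.5,0],[0,0,7.8]],[1,[-3.2,0.9,0],[0,0,7.8]],[1,[-3,1.3,0],[0,0,7.8]],[1,[-2.8,1.7,0],[0,0,7.8]],[1,[-2.6,2.1,0],[0,0,7.8]],[1,[-2.3,2.4,0],[0,0,7.8]],[1,[-1.9,2.7,0],[0,0,7.8]],[1,[-1.5,2.9,0],[0,0,7.8]],[1,[-1.1,2.6,0],[0,0,7]],[1,[0,0,0],[0,0,0]]]'

```text
time: 23.05
ee_pos: [0.5194, -0.0661, 0.1512]
tcp_rot: [180.0, 0.3, 4.4]
wrist_force: [0.6, -0.1, -0.8]
opening: 0.0103
```

```bash
python3 - <<'E'
from h import *
plan([0.5306,-0.098,0.125],-0.4,n=2)
E
```

```text
[0.44, 1.63, 1.31] [0.0, 0.2, 2.4]
[0.51, 1.61, 1.31] [0.0, 0.2, 2.4]
pos [ 0.5194 -0.0661  0.1512] rot [179.96   0.33   4.37] op 0.0103 F [ 0.6 -0.1 -0.8] t 23.05 q [-7.  1. -4. 85. -0. 78.]
```

Request:
play_rows --rows '[[1,[0.45,1.7,0],[0,0.2,2.4]],[1,[0.5,1.7,0.5],[0,0.2,2.4]],[1,[0,0,1.5],[0,0,0]],[1,[0,0,0],[0,0,0]]]'

```text
time: 23.45
ee_pos: [0.5306, -0.1009, 0.1274]
tcp_rot: [-180.0, 0.0, -0.6]
wrist_force: [-0.3, -0.0, -1.3]
opening: 0.0105
```

```bash
python3 - <<'E'
from h import *
plan([0.5306,-0.098,0.078],-0.4,n=1)
E
```

```text
[0.0, -0.29, 4.94] [-0.0, 0.0, -0.2]
pos [ 0.5306 -0.1009  0.1274] rot [-1.7999e+02  3.0000e-02 -5.7000e-01] op 0.0105 F [-0.3 -0.  -1.3] t 23.45 q [-11.   3.  -5.  82.   0.  80.]
```

Request:
play_rows --rows '[[1,[0,-0.15,1.5],[0,0,-0.2]],[1,[0,0,1.5],[0,0,0]],[1,[0,0,1.3],[0,0,0]],[1,[0,0,0],[0,0,0]]]'

```text
time: 23.85
ee_pos: [0.5297, -0.0973, 0.0804]
tcp_rot: [-179.9, 0.2, -0.1]
wrist_force: [-0.1, -0.6, -1.8]
opening: 0.0108
```

```bash
python3 - <<'E'
from h import *
c=camera('wrist'); save(c,'w17.png')
plan([0.5306,-0.098,0.068],-0.4,n=1)
E
```

```text
[0.05, 0.07, 1.35] [-0.1, 0.1, 0.3]
pos [ 0.5301 -0.0974  0.0815] rot [-1.7994e+02  1.2000e-01 -1.3000e-01] op 0.0106 F [-0.1  0.1 -0.7] t 23.9 q [-10.   4.  -9.  77.   0.  80.]
```

View pics/w17.png

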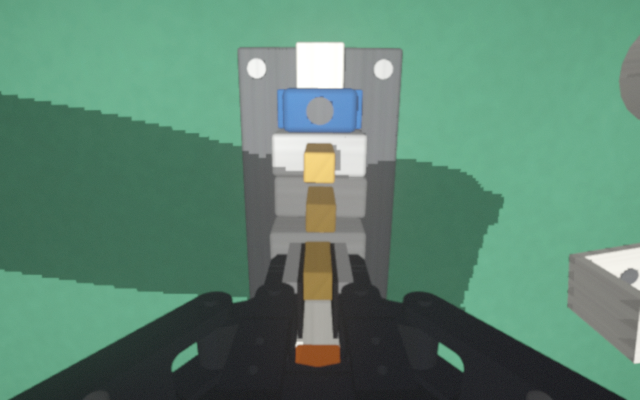

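Request:
play_rows --rows '[[1,[0.07,0.05,0.7],[-0.1,0.1,0.3]],[1,[0,0,0.4],[0,0,0]],[1,[0,0,0],[0,0,0]]]'

```text
time: 24.2
ee_pos: [0.5317, -0.0978, 0.0711]
tcp_rot: [179.9, -0.1, -0.4]
wrist_force: [-0.2, 0.2, -1.2]
opening: 0.0105
```

```bash
python3 - <<'E'
from h import *
plan([0.5306,-0.0948,0.068],-0.4,n=1)
E
```

```text
[-0.11, -0.3, 0.31] [0.1, -0.1, -0.0]
pos [ 0.5317 -0.0978  0.0711] rot [ 1.7993e+02 -1.2000e-01 -4.3000e-01] op 0.0105 F [-0.2  0.2 -1.2] t 24.2 q [-10.   4. -10.  76.  -0.  80.]
```

Request:
play_rows --rows '[[1,[-0.1,-0.1,0.15],[0,-0.1,0]],[1,[0,-0.1,0.1],[0,0,0]],[1,[0,0,0],[0,0,0]]]'

```text
time: 24.5
ee_pos: [0.531, -0.0957, 0.0691]
tcp_rot: [179.9, -0.1, -0.4]
wrist_force: [-0.7, -0.1, -1.0]
opening: 0.011
```

Request:
play_rows --rows '[[1,[0,-0.1,0],[0,0,0]]]'

```text
time: 24.6
ee_pos: [0.5311, -0.0948, 0.0693]
tcp_rot: [179.9, -0.1, -0.4]
wrist_force: [0.9, -0.3, -1.9]
opening: 0.0106
```

Request:
play_rows --rows '[[1,[0,-0.1,0],[0,0,0]]]'

```text
time: 24.7
ee_pos: [0.5311, -0.0941, 0.0694]
tcp_rot: [179.9, -0.1, -0.5]
wrist_force: [1.4, -5.2, -2.7]
opening: 0.0105
```

Contact. Lower to the rail, checking force.

Request:
play_rows --rows '[[1,[-0.04,0.03,0.1],[0.1,0,0]],[1,[0,0,0.08],[0,0,0]]]'

```text
time: 24.9
ee_pos: [0.5309, -0.0944, 0.0678]
tcp_rot: [180.0, -0.1, -0.5]
wrist_force: [-0.1, 0.4, -1.3]
opening: 0.0101
```

Request:
play_rows --rows '[[1,[0,0,0.06],[0,0,0]]]'

```text
time: 25.0
ee_pos: [0.531, -0.0944, 0.0675]
tcp_rot: [180.0, -0.2, -0.5]
wrist_force: [-2.6, -0.6, 5.9]
opening: 0.0108
```

Request:
play_rows --rows '[[0.5,[0,0,-0.02],[0,0.1,0]],[0.5,[0,0,0],[0,0,0]],[0.5,[0,0,-3],[0,0,0]],[0.5,[0,0,-4],[0,0,0]],[0.5,[0,0,-2],[0,0,0]],[0.35,[0,2,0],[0,0,0]],[0.35,[0,2,0],[0,0,0]],[0.35,[0,2,0],[0,0,0]],[0.35,[0,0,0],[0,0,0]]]'

```text
time: 25.9
ee_pos: [0.5306, -0.155, 0.1623]
tcp_rot: [-180.0, -0.4, -0.3]
wrist_force: [1.1, 0.4, -0.2]
opening: 0.0552
```

```bash
python3 - <<'E'
from h import *
c=camera('wrist'); save(c,'w18.png')
plan([0.5303,-0.1725,0.12],-0.4,n=1)
E
```

```text
[-0.05, 1.84, 4.23] [-0.1, -0.4, 0.1]
pos [ 0.5306 -0.1541  0.1623] rot [-179.95   -0.39   -0.3 ] op 0.0558 F [-0.1  0.5  0.5] t 25.95 q [-16.   4.   0.  86.   0.  74.]
```

View pics/w18.png

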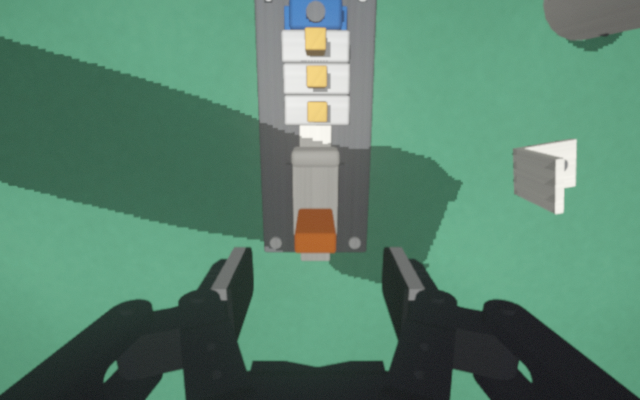

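Request:
play_rows --rows '[[0.35,[0,1.8,1],[0,-0.4,0.1]],[0.35,[0,0,2],[0,0,0]],[0.35,[0,0,0],[0,0,0]]]'

```text
time: 26.25
ee_pos: [0.5309, -0.1708, 0.132]
tcp_rot: [-179.9, -0.0, -0.4]
wrist_force: [0.6, -0.7, 0.7]
opening: 0.0554
```

```bash
python3 - <<'E'
from h import *
c=camera('wrist'); save(c,'w19.png')
plan([0.5303,-0.1725,0.065],-0.4,n=1)
E
```

```text
[-0.13, 0.17, 6.86] [-0.1, -0.1, 0.1]
pos [ 0.5314 -0.1709  0.1337] rot [-1.7995e+02 -1.4000e-01 -3.4000e-01] op 0.0553 F [-0.5  0.2  0.1] t 26.3 q [-18.   5.  -2.  83.   0.  72.]
```

View pics/w19.png

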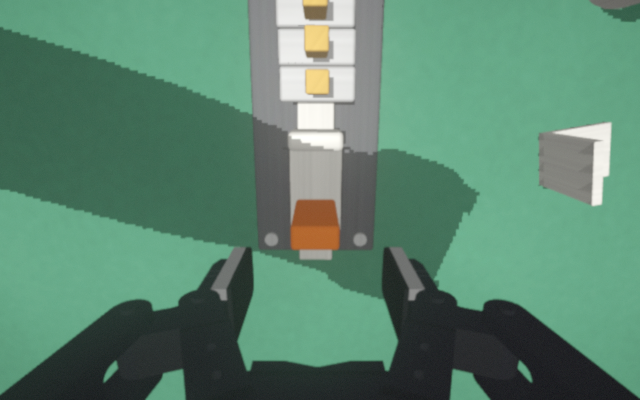

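Aligned. Lower around the handle.

Request:
play_rows --rows '[[0.35,[-0.1,0.15,2],[0,-0.1,0]],[0.35,[0,0,2.2],[0,0,0]],[0.35,[0,0,2],[0,0,0]],[0.35,[0,0,0],[0,0,0]]]'

```text
time: 26.7
ee_pos: [0.5327, -0.1702, 0.075]
tcp_rot: [180.0, -0.4, -0.2]
wrist_force: [-0.1, -0.5, -0.2]
opening: 0.0554
```

```bash
python3 - <<'E'
from h import *
c=camera('wrist'); save(c,'w20.png')
plan([0.5303,-0.1725,0.065],-0.4,n=1)
E
```

```text
[-0.32, 0.21, 1.18] [0.0, -0.5, 0.2]
pos [ 0.5334 -0.1704  0.0768] rot [179.95  -0.47  -0.19] op 0.0556 F [1.  0.5 0.6] t 26.75 q [-18.   6.  -7.  76.   0.  72.]
```

View pics/w20.png

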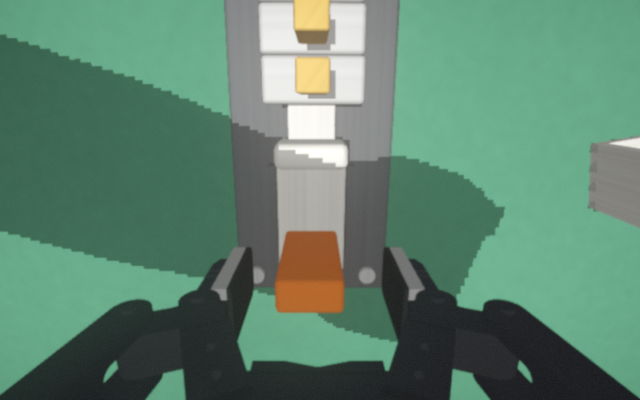

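Request:
play_rows --rows '[[0.35,[-0.3,0.2,0.5],[0,-0.5,0]],[0.35,[0,0,0.5],[0,0,0]],[0.35,[0,0,0],[0,0,0]]]'

```text
time: 27.05
ee_pos: [0.532, -0.1725, 0.0703]
tcp_rot: [179.9, -0.2, -0.1]
wrist_force: [-0.0, -0.3, 0.0]
opening: 0.0554
```

```bash
python3 - <<'E'
from h import *
c=camera('wrist'); save(c,'w21.png')
plan([0.5303,-0.1725,0.065],-0.4,n=1)
E
```

```text
[-0.19, -0.01, 0.56] [0.1, -0.2, 0.3]
pos [ 0.5321 -0.1726  0.0706] rot [ 1.7986e+02 -2.2000e-01 -1.4000e-01] op 0.0555 F [-0.3 -0.3  0.5] t 27.1 q [-18.   6.  -8.  76.  -0.  72.]
```

View pics/w21.png

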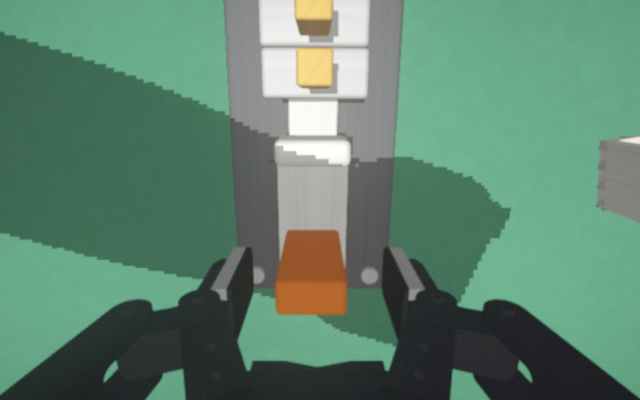

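Request:
play_rows --rows '[[0.35,[-0.2,0,0.45],[0,-0.2,0.2]],[0.35,[0,0,0],[0,0,0]]]'

```text
time: 27.3
ee_pos: [0.5303, -0.1727, 0.0665]
tcp_rot: [179.8, -0.1, -0.4]
wrist_force: [-0.0, 0.4, -0.5]
opening: 0.0553
```

```bash
python3 - <<'E'
from h import *
c=camera('wrist'); save(c,'w22.png')
plan([0.5303,-0.1725,0.065],-0.4,n=1)
E
```

```text
[-0.03, -0.03, 0.2] [0.2, -0.1, 0.0]
pos [ 0.5306 -0.1728  0.067 ] rot [ 1.7984e+02 -1.0000e-01 -3.6000e-01] op 0.0558 F [-0.2 -1.  -0.1] t 27.35 q [-18.   6.  -8.  76.  -0.  72.]
```

View pics/w22.png

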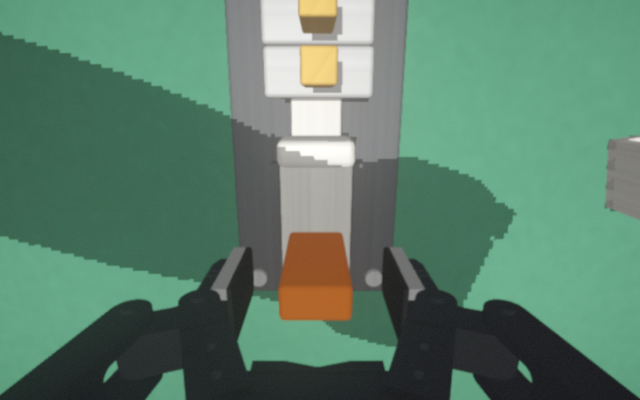

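Request:
play_rows --rows '[[0.35,[-0.04,0,0.1],[0.2,0,0]],[1,[0,0,0],[0,0,0]],[1,[0,0,0],[0,0,0]],[1,[0,0,0],[0,0,0]],[1,[0,0,0],[0,0,0]]]' --newtons 90

```text
time: 27.85
ee_pos: [0.5295, -0.1729, 0.0664]
tcp_rot: [-179.9, -0.1, -0.4]
wrist_force: [1.8, 1.4, -2.6]
opening: 0.0251
```

Request:
play_rows --rows '[[1,[0,-0.5,0],[0,0,0]],[1,[0,-0.4,0],[0,0,0]],[1,[0,0,0],[0,0,0]]]'

```text
time: 28.15
ee_pos: [0.5296, -0.1641, 0.0664]
tcp_rot: [179.9, -0.1, -0.4]
wrist_force: [-2.1, -3.1, 1.2]
opening: 0.0248
```

Request:
play_rows --rows '[[1,[0,-0.3,0],[0,0,0]],[1,[0,-0.2,0],[0,0,0]],[1,[0,0,0],[0,0,0]]]'

```text
time: 28.45
ee_pos: [0.5297, -0.1588, 0.0664]
tcp_rot: [179.9, -0.1, -0.4]
wrist_force: [-0.7, -3.2, 0.0]
opening: 0.0242
```

Request:
play_rows --rows '[[1,[0,-0.1,0],[0,0,0]]]'

```text
time: 28.55
ee_pos: [0.5297, -0.1579, 0.0664]
tcp_rot: [179.9, -0.1, -0.4]
wrist_force: [-1.2, -3.9, 0.3]
opening: 0.0246
```

Request:
play_rows --rows '[[1,[0,-0.1,0],[0,0,0]]]'

```text
time: 28.65
ee_pos: [0.5297, -0.1568, 0.0665]
tcp_rot: [179.9, -0.1, -0.4]
wrist_force: [-0.6, -3.9, -0.1]
opening: 0.0248
```

Request:
play_rows --rows '[[1,[0,-0.1,0],[0,0,0]]]'

```text
time: 28.75
ee_pos: [0.5297, -0.1558, 0.0664]
tcp_rot: [179.9, -0.1, -0.4]
wrist_force: [-0.7, -3.7, 0.4]
opening: 0.0246
```

Request:
play_rows --rows '[[1,[0,-0.1,0],[0,0,0]]]'

```text
time: 28.85
ee_pos: [0.5297, -0.1555, 0.0665]
tcp_rot: [179.8, -0.1, -0.5]
wrist_force: [-1.3, -11.8, -0.3]
opening: 0.0243
```

Request:
play_rows --rows '[[1,[0,-0.2,0],[0,0,0]]]'

```text
time: 28.95
ee_pos: [0.5297, -0.1555, 0.0665]
tcp_rot: [179.5, -0.0, -0.5]
wrist_force: [-1.0, -21.8, -1.7]
opening: 0.0249
```

```bash
python3 - <<'E'
from h import *
c=camera('wrist'); save(c,'w23.png')
o=get_obs(); print(o['ee_pos'],o['wrist_force'],o['tcp_rot'],o['time'])
c=camera('scene'); cv2.imwrite('pics/s2.png',cv2.resize(c['img'][130:240,240:360,::-1],None,fx=5,fy=5,interpolation=cv2.INTER_CUBIC))
E
```

```text
[ 0.52970437 -0.15550483  0.06649302] [ -1.93669737 -16.79147352  -0.93447333] [ 1.79508597e+02 -5.11639650e-02 -5.48930755e-01] 29.0
```

View pics/w23.png

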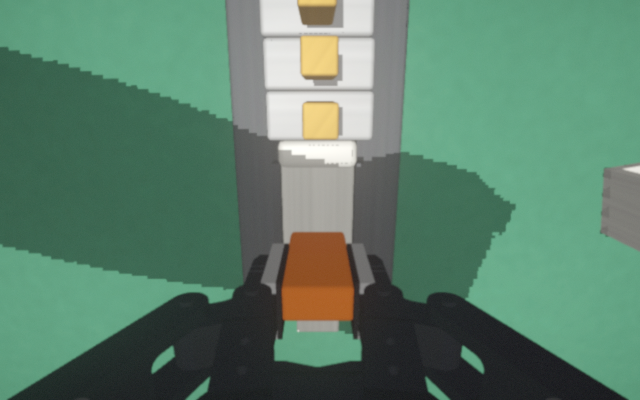

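View pics/s2.png

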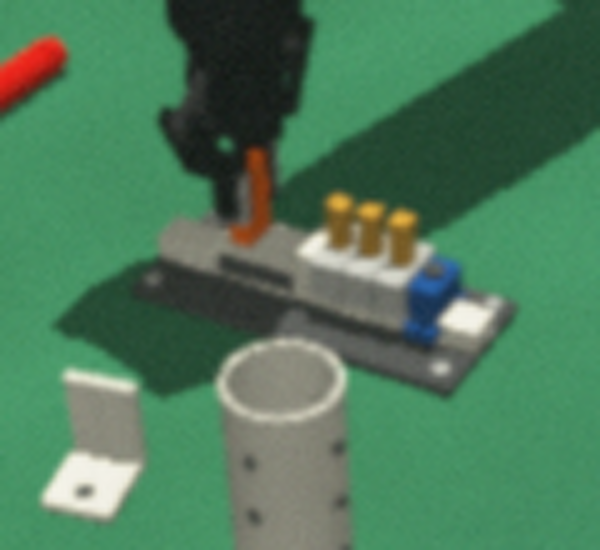

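Request:
play_rows --rows '[[1,[0,-0.4,0],[0,0,0]]]' --newtons 110

```text
time: 29.15
ee_pos: [0.5297, -0.1554, 0.0666]
tcp_rot: [179.1, -0.0, -0.7]
wrist_force: [-2.9, -36.8, -3.7]
opening: 0.0245
```

```bash
python3 - <<'E'
from h import *
for i in range(4):
    c=camera('wrist'); o=get_obs(); print(o['ee_pos'],o['wrist_force'],o['tcp_rot'],o['time'],o['opening'])
save(c,'w24.png')
c=camera('top'); cv2.imwrite('pics/t2.png',cv2.resize(c['img'][150:260,190:400,::-1],None,fx=3.8,fy=3.8,interpolation=cv2.INTER_CUBIC))
E
```

```text
[ 0.52971938 -0.15545394  0.0665956 ] [ -1.02603015 -29.45868209  -1.61525068] [ 1.79020829e+02 -5.47722753e-02 -7.16766853e-01] 29.2 0.024100934237855406
[ 0.52970394 -0.15545385  0.06656228] [ -1.16514417 -29.3602239   -2.76206999] [ 1.79058718e+02 -5.71009284e-02 -7.07700862e-01] 29.25 0.02428260618970738
[ 0.52971531 -0.15548103  0.06659407] [ -2.30672409 -28.36643637  -2.42537267] [ 1.79076492e+02 -6.12641716e-02 -7.11675536e-01] 29.3 0.024597244145708415
[ 0.52970478 -0.15545367  0.06658837] [ -0.56370629 -28.25346335  -2.67547212] [ 1.79087920e+02 -6.22527835e-02 -7.09842470e-01] 29.35 0.024276132249485664
```

View pics/t2.png

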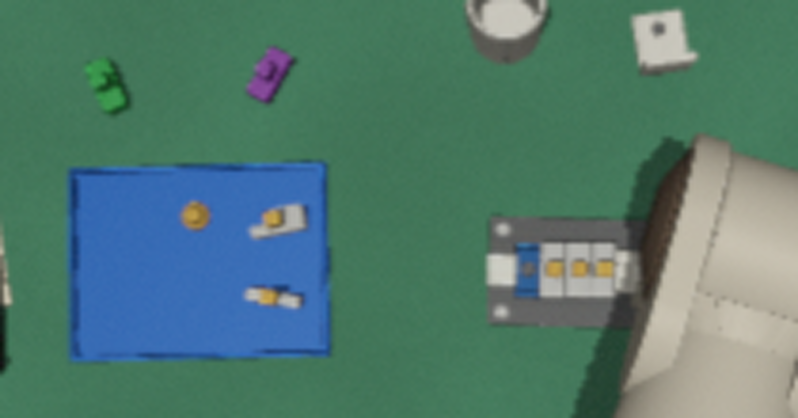

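View pics/w24.png

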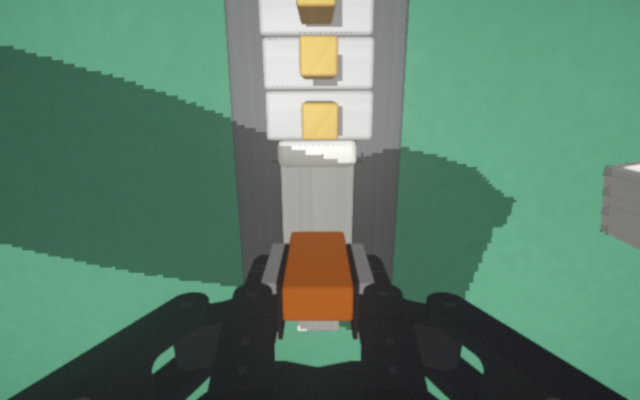

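The stack is square and centred, tight against the stop. The push holds steady at about 28 N.

```bash
python3 - <<'E'
from h import *
print(job_done()); o=get_obs(); print(o['ee_pos'],o['wrist_force'],o['time'])
E
```

```text
the job is handed in; nothing more can be done
None
the job is handed in; nothing more can be done
```

The job is handed in with the arm still holding the jaw closed, at about 29.4 s of the 72 s allowed. No verdict was reported.

**What I did:** The open gap measured about 76 mm. Two spacers would have left the jaw about 36 mm to travel, more than its 28 mm, so all three sound spacers were needed. I stood them on the rail one after another against the stop, then gripped the orange handle and pushed the jaw home. It met the stack after about 17 mm of travel.

**Last checks:**
- **Stack:** The wrist, scene and top pictures show three upright spacers, square and centred to within about 1 mm, with no visible gap between stop and jaw.
- **Push:** The push on the handle held steady at 28–29 N. With the spring taking about 4 N, roughly 24 N presses on the stack. Under this load the tool tilted about 0.9°, but its position did not change.
- **Wrist force:** It showed about 37 N at the end of the final push, well under the 120 N limit.
- **Left alone:** In the top picture the thin spacer, the chipped spacer and the spigot are still in place in the tray. The green and purple look-alikes have not moved either.

No check failed. After handing in I could not read the robot's state again, so I have no measurement of that final second.

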